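Load the sampling rack in order

TASK

Wind the crank clockwise to bring the blue rack out from under the dosing head until it is fully out at its stop, moving the rack by the crank only. Pocket one is already filled: carry on in order, first the red-capped tube in the two-dot pocket, then the blue-capped tube in the three-dot pocket, each fully home. Leave the yellow and green tubes in the stand and everything else on the bench undisturbed.

Things in the scene. Friction and masses are not known exactly. Their poses are not given: they have to be found in the camera images.
- machine: white sample loader fixed to the bench: base 300 x 260 x 24 mm; white dosing head over its far half (100 mm deep, 258 mm wide, 200 to 245 mm above the bench); grey gearbox with the crank at its front right (axis 150 mm in front, 215 mm right of the origin). Origin under the base's centre; x to its back, y to its left, z up
- rack: blue block 85 x 220 x 55 mm leaning 25 degrees to the loader's front; three square pockets (35 mm wide, 45 mm deep, 70 mm apart) numbered by white dots behind them: one, two, three, from right to left. Pocket 1 holds a fixed white-capped reference tube. The crank slides it 110 mm to the front (15.9 mm per rad). Origin: centre of its underside; z out along the pockets; y to the left
- crank (a joint): angle of the hand crank, rad; grows as it is wound clockwise seen from above, which brings the rack out. Starts between 0 and 0.6; its end stop is at 6.9, the rack fully out (1 to 1.1 turns to wind). It turns stiffly (about 6 N at the grip) and stays where it is left; the grip does not spin on its arm
- crank_grip (a point): point on the crank's upright black paddle grip, 18 mm below its top; the paddle is 34 mm wide along the crank arm, 14 mm thick across it and 54 mm tall, 55 mm from the crank's axis; the steel arm's top is 36 mm below this point. Its x axis points from the grip to the crank's axis
- crank_axis (a point): point on the crank's vertical axis, at the height of crank_grip (145 mm)
- stand: grey upright tube stand fixed to the bench, 130 x 130 x 50 mm, with 2 x 2 square holes (36 mm wide, 35 mm deep, 66 mm apart); origin under its centre
- tube_red: glass sample tube with a red screw cap, 110 mm long, 32 mm in diameter (cap: the top 22 mm), paper band round the body, about 90 g; origin at the centre of its foot, z along the tube to the cap. Starts upright in one of the stand's four holes, its foot 15 mm above the bench
- tube_yellow: glass sample tube with a yellow screw cap, 110 mm long, 32 mm in diameter (cap: the top 22 mm), paper band round the body, about 90 g; origin at the centre of its foot, z along the tube to the cap. Starts upright in one of the stand's four holes, its foot 15 mm above the bench. A spare that stays in the stand
- tube_blue: glass sample tube with a blue screw cap, 110 mm long, 32 mm in diameter (cap: the top 22 mm), paper band round the body, about 90 g; origin at the centre of its foot, z along the tube to the cap. Starts upright in one of the stand's four holes, its foot 15 mm above the bench
- tube_green: glass sample tube with a green screw cap, 110 mm long, 32 mm in diameter (cap: the top 22 mm), paper band round the body, about 90 g; origin at the centre of its foot, z along the tube to the cap. Starts upright in one of the stand's four holes, its foot 15 mm above the bench. A spare that stays in the stand
- flask: green glass conical flask, 80 mm wide, 110 mm tall; bystander
- reagent: reagent bottle with red cap, 60 mm wide, 130 mm tall; bystander
- cup: white plastic cup, 70 mm wide, 85 mm tall; bystander
- screwdriver: screwdriver with green handle, 180 mm long, lying; bystander
- meter: black hand-held meter, 150 x 70 x 22 mm, lying on a paper pad; bystander
- dish: flat clear culture dish, 80 mm wide, 16 mm high; bystander
- pocket2 (a point): centre of the floor of pocket 2 (two dots, middle); z along the pocket, its mouth 45 mm up that axis
- pocket3 (a point): centre of the floor of pocket 3 (three dots, left); z along the pocket, its mouth 45 mm up that axis

How it is judged:
By the outcome, as a careful person would: the job done as asked, in the order asked, and still so for the second after the job is handed in, with the robot touching nothing.
It also fails if it takes over 72 s, if anything falls off the work surface, if the arm or the gripper's body presses on something with over 40 N, if the wrist force passes 120 N, or if a joint passes its speed limit or range.

ROBOT

A 6-joint arm with a two-finger parallel gripper is mounted at the origin on the work surface. World frame = base frame: x ahead of the robot, y to its left, z up, the work surface at z = 0. Lengths are in m, angles in rad, forces in N, time in s.
With the tool pointing down it reaches from about 0.375 to 0.9 m from the base axis. Payload 3.1 kg.
Tool frame: the origin (TCP) lies between the finger pads; the fingertips stand 8 mm ahead of it and the grasp point (between the pads) lies 11 mm behind it; z points along the fingers, y is the line along which they close (so a half turn about z gives the same grasp; the last joint's range is limited). The gripper opens to 87 mm and grips with 3 to 60 N. Pads are 19 mm wide; open, the fingers measure 117 mm over their backs; the gripper's body (75 mm by 190 mm) begins 51 mm behind the grasp point.
Start: joints at [-1.395, 0.527, 1.433, -0, 1.181, -0.178], TCP at [0.217, -0.586, 0.231] pointing down, gripper open.
Joint ranges: [-3.08, 3.08], [-0.75, 2.2], [0.22, 2.44], [-1.43, 4.57], [0, 2.65], [-2.85, 2.85]. Speed limits (rad/s): [2.79, 2.79, 3.14, 3.14, 3.14, 3.14].

INTERFACE

Orientations are given as a 3x3 rotation matrix whose columns are the frame's x, y, z axes.
In Python, from cell import env, read_camera, calibration gives the robot as it stands.
- The arm moves only by the tool move_arm, never from a script. Its argument "plan" is a list of rows, each a list of 2 entries, a list of its own where there are three numbers: the shift along the tool's x, y, z as a fraction of full scale, then the turn, a rotation vector about the tool's x, y, z as a fraction of full scale. In form: [[[tx, ty, tz], [rx, ry, rz]], ...]. A call has 1 to 20 rows; each row shifts and turns the commanded pose from where the row before left it, along the tool's axes as they then stand; what a row does not reach is not made up. Full scale, the value 1, is 40 mm for a shift and 45 degrees for a turn. A row lasts 1/10 s, in which the tool goes at most 50 mm and 8.59 degrees, less where a joint would pass 70% of its speed; a pose out of reach is approached as far as the arm can. A call with a number of a shift or a turn outside -1 to 1 is refused whole. A call with a gripper value outside its range is refused whole. "hand" is the opening, from -1 (shut) to 1 (fully open), set as the call begins (left out, the last holds). The fingers move at their own pace and stop on an object; "grip_force" is the grip in N (left out, the last holds). Time passes only in rows, so rows that do not move let the fingers close. It gives the time, the measured TCP pose, the force, the opening and the grip force at its end, in the units of the state.
- env.observe(): the state, without advancing time (a new reading comes with each control period).
- read_camera(name): name is "side" or "top" or "wrist"; returns the picture (384x512x3 uint8, blue, green, red); there is no depth.
- calibration(name): a dict with "intrinsics" (3x3 intrinsics, pixels), "dist" ([k1, k2, p1, p2, k3] as OpenCV has them; the pictures are not rectified), "camera_from_world" (4x4, takes a point from world to camera coordinates); the wrist camera has in their place "hand_eye" (4x4, takes a point from camera to tool coordinates, whose origin is the TCP and whose axes are the flange's). Camera axes: x right, y up, looking along -z (the intrinsics and any distortion apply to the point x, -y, -z); pixel columns grow to the right and rows downward; lengths in m; the calibration is good to about 2 mm. A picture is of the moment at which its call begins: read the wrist's pose just before it. calibration takes no time and is no camera call.
- env.job_done(): hands the job in; it is judged then, once.
The state is a dict: "time": time; "joint_positions": joint angles; "joint_vel": joint speeds; "tau": joint torques, N m; "eef_pos": TCP position; "tcp_rot": TCP orientation; "wrist_force": force on the tool from outside, world axes, zero at the start; "moment": the same for the moment, N m; "grip_width": finger opening in m; "finger_force": force on a finger pad.
Only numpy, scipy, OpenCV 4.12 (cv2) and the standard library are available. Lean on these libraries where they do the work, as an engineer would, in place of code of your own. Each camera call takes 0.05 s, during which the arm holds its last target. There are 200 camera calls.

## Working session

There is one attempt and no reset: what is moved stays moved. The work goes in short steps, Python scripts to look and compute and a tool call to move; the robot and the scene stay as the last step left them, time stands still between calls to the robot, and variables do not carry over. Pictures are saved under pics/ and viewed, at most 10 in all, crops included, and the job is handed in when it is done.

Besides the shell and the picture viewer there is one more tool, called after "Request:" by a JSON object that holds its "name" and its "arguments", one argument or row to a line. move_arm: Moves the arm, as the interface text tells. Shift numbers are shares of 40 mm and turn numbers shares of 45 degrees, none past 1 either way. Its arguments: {"type":"object","properties":{"plan":{"type":"array","items":{"type":"array"}},"hand":{"type":"number"},"grip_force":{"type":"number"}},"required":["plan"]}

```bash
ls; mkdir -p pics; python3 - <<'E'
from cell import env, read_camera, calibration
import cv2,numpy as np
np.set_printoptions(precision=4,suppress=True)
for n in ("side","top","wrist"):
    cv2.imwrite(f"pics/{n}0.png",read_camera(n)); c=calibration(n)
    print(n,{k:np.array(v) for k,v in c.items()})
s=env.observe();print({k:(np.round(v,4).tolist()) for k,v in s.items()})
a=cv2.imread("pics/side0.png");b=cv2.imread("pics/top0.png")
E
```

```text
pics
side {'intrinsics': array([[426.6781,   0.    , 253.5474],
       [  0.    , 426.6781, 187.447 ],
       [  0.    ,   0.    ,   1.    ]]), 'dist': array([-0.1089,  0.    ,  0.    ,  0.    ,  0.    ]), 'camera_from_world': array([[-0.8801, -0.4747, -0.0108,  0.4418],
       [ 0.2407, -0.4656,  0.8516, -0.2561],
       [-0.4093,  0.7469,  0.524 , -1.0081],
       [ 0.    ,  0.    ,  0.    ,  1.    ]])}
top {'intrinsics': array([[376.385 ,   0.    , 255.0091],
       [  0.    , 376.385 , 195.2449],
       [  0.    ,   0.    ,   1.    ]]), 'dist': array([-0.0813,  0.    ,  0.    ,  0.    ,  0.    ]), 'camera_from_world': array([[-0.0167, -0.9995,  0.0256, -0.0556],
       [ 0.9941, -0.0139,  0.1076, -0.5205],
       [-0.1072,  0.0273,  0.9939, -1.2904],
       [ 0.    ,  0.    ,  0.    ,  1.    ]])}
wrist {'intrinsics': array([[342.5593,   0.    , 255.9032],
       [  0.    , 342.5593, 188.5747],
       [  0.    ,   0.    ,   1.    ]]), 'dist': array([-0.0954,  0.    ,  0.    ,  0.    ,  0.    ]), 'hand_eye': array([[ 0.0001,  0.9576,  0.2882,  0.0799],
       [ 1.    , -0.0004,  0.0008, -0.0008],
       [ 0.0009,  0.2882, -0.9576, -0.1547],
       [ 0.    ,  0.    ,  0.    ,  1.    ]])}
{'time': 0.15, 'joint_positions': [-1.3955, 0.5283, 1.4336, -0.0, 1.1814, -0.1785], 'joint_vel': [0.0007, -0.0034, -0.0037, -0.0011, -0.001, 0.0012], 'tau': [0.0007, -44.0433, -17.6842, 0.0634, 0.0553, -0.0001], 'eef_pos': [0.2165, -0.5858, 0.2298], 'tcp_rot': [[0.9381, 0.3464, -0.0003], [0.3464, -0.9381, 0.0016], [0.0003, -0.0016, -1.0]], 'wrist_force': [-0.2508, -0.709, -0.5384], 'moment': [0.0154, -0.004, -0.0357], 'finger_force': 0.0, 'grip_width': 0.0869}
```

View pics/top0.png

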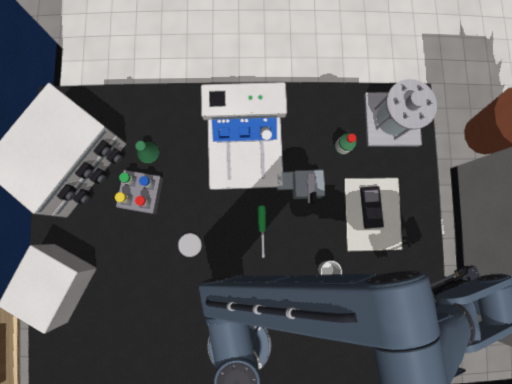

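View pics/side0.png

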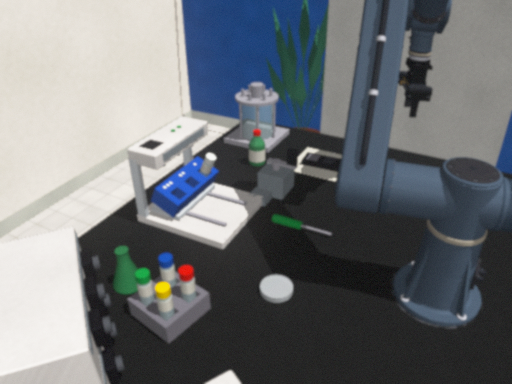

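Top: machine at about (245,135), gearbox with crank at (302,184), and the stand at (138,190) with green (124,177), blue (144,181), yellow (120,197) and red (140,201). Side: the same objects, with the gearbox at (276,180) and the stand at (168,300). I'll zoom in on the machine and stand in both views.

```bash
cat > h.py <<'E'
import numpy as np, cv2
from cell import env, read_camera, calibration
np.set_printoptions(precision=4,suppress=True)
def cam(n,s=None):
    c=calibration(n);K=np.array(c["intrinsics"]);d=np.array(c["dist"])
    if n=="wrist":
        s=s or env.observe();T=np.eye(4);T[:3,:3]=s["tcp_rot"];T[:3,3]=s["eef_pos"]
        W=T@np.array(c["hand_eye"])
    else: W=np.linalg.inv(np.array(c["camera_from_world"]))
    return K,d,W
def ray(cm,uv):
    K,d,W=cm
    p=cv2.undistortPoints(np.array([[uv]],float),K,d)[0,0]
    v=W[:3,:3]@np.array([p[0],-p[1],-1.]);return W[:3,3],v/np.linalg.norm(v)
def onz(cm,uv,z):
    o,v=ray(cm,uv);return o+v*(z-o[2])/v[2]
def tri(c1,u1,c2,u2):
    a,v=ray(c1,u1);b,w=ray(c2,u2)
    t=np.linalg.lstsq(np.c_[v,-w],b-a,rcond=None)[0]
    p,q=a+t[0]*v,b+t[1]*w;return (p+q)/2,np.linalg.norm(p-q)
def proj(cm,P):
    K,d,W=cm;Q=np.linalg.inv(W)@np.r_[P,1];p=Q[:3]*[1,-1,-1]
    return cv2.projectPoints(p[None],np.zeros(3),np.zeros(3),K,d)[0][0,0]
def blobs(im,lo,hi,amin=15):
    m=cv2.inRange(cv2.cvtColor(im,cv2.COLOR_BGR2HSV),np.array(lo),np.array(hi))
    n,_,st,ce=cv2.connectedComponentsWithStats(m)
    return [(st[i,4],ce[i].round(1),st[i,:4]) for i in range(1,n) if st[i,4]>=amin]
E
python3 - <<'E'
import cv2,numpy as np
a=cv2.imread("pics/top0.png");b=cv2.imread("pics/side0.png")
f=lambda i,x,y,w,h:cv2.resize(i[y:y+h,x:x+w],(400,300),interpolation=cv2.INTER_CUBIC)
o=np.vstack([np.hstack([f(a,200,80,130,98),f(a,260,150,80,60)]),np.hstack([f(b,120,110,200,150),f(b,240,130,80,60)])])
cv2.imwrite("pics/crop1.png",o)
E
python3 - <<'E'
from h import *
ct,cs=cam("top"),cam("side")
t=cv2.imread("pics/top0.png");s=cv2.imread("pics/side0.png")
R={"red":([0,150,120],[8,255,255]),"yellow":([22,150,120],[32,255,255]),"green":([50,120,60],[85,255,255]),"blue":([105,150,90],[125,255,255])}
for k,(lo,hi) in R.items():
    print(k,"top",[ (b[0],b[1].tolist(),onz(ct,b[1],.125)) for b in blobs(t,lo,hi) if b[1][0]<170 and b[1][0]>105 and b[1][1]>140 and b[1][1]<215])
    print("  side",[ (b[0],b[1].tolist(),b[2].tolist()) for b in blobs(s,lo,hi) if b[1][0]<260 and b[1][1]>150])
E
```

```text
red top [(np.int32(70), [139.7, 200.3], array([0.498 , 0.3133, 0.125 ]))]
  side [(np.int32(210), [185.8, 272.0], [178, 264, 16, 17])]
yellow top [(np.int32(78), [119.6, 196.7], array([0.5106, 0.3795, 0.125 ]))]
  side [(np.int32(224), [162.5, 289.6], [155, 281, 16, 18])]
green top [(np.int32(277), [147.5, 153.0], array([0.6539, 0.2904, 0.125 ])), (np.int32(81), [123.8, 177.0], array([0.5752, 0.3671, 0.125 ]))]
  side [(np.int32(1045), [128.4, 273.0], [114, 246, 37, 49])]
blue top [(np.int32(65), [143.8, 180.4], array([0.563, 0.301, 0.125]))]
  side [(np.int32(1586), [181.8, 186.2], [152, 156, 67, 59]), (np.int32(192), [165.3, 259.3], [158, 252, 15, 16])]
```

View pics/crop1.png

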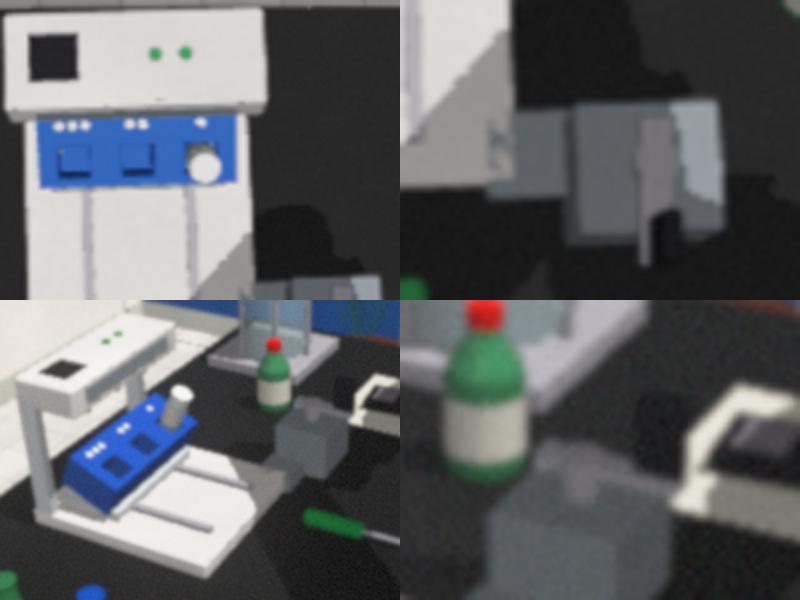

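Crop: the crank arm runs from its hub (top px ≈(311,179)) toward the robot, and the black paddle is near (313,197). The rack is under the head with pocket dots 3-2-1 from left to right. Next I'll move over the machine for a closer wrist view.

Request:
{"name": "move_arm", "arguments": {
  "plan": [
    [[0, 0, -1], [0, 0, 0]],
    [[0, 0, -1], [0, 0, 0]],
    [[0.888, -0.636, -0.036], [0, 0, 0]],
    [[0.888, -0.636, -0.036], [0, 0, 0]],
    [[0.888, -0.636, -0.036], [0, 0, 0]],
    [[0.888, -0.636, -0.036], [0, 0, 0]],
    [[0.888, -0.636, -0.036], [0, 0, 0]],
    [[0.888, -0.636, -0.036], [0, 0, 0]],
    [[0.888, -0.636, -0.036], [0, 0, 0]],
    [[0.888, -0.636, -0.036], [0, 0, 0]],
    [[0.888, -0.636, -0.036], [0, 0, 0]],
    [[0.888, -0.636, -0.036], [0, 0, 0]],
    [[0.888, -0.636, -0.036], [0, 0, 0]],
    [[0.888, -0.636, -0.036], [0, 0, 0]],
    [[0.888, -0.636, -0.036], [0, 0, 0]],
    [[0.888, -0.636, -0.036], [0, 0, 0]]
  ]
}}

```text
time: 1.75
eef_pos: [0.5602, -0.0781, 0.3305]
tcp_rot: [[0.938, 0.347, -0.0], [0.347, -0.938, 0.0], [-0.0, -0.0, -1.0]]
wrist_force: [0.3, -0.4, 0.1]
grip_width: 0.0873
finger_force: 0.0
```

Request:
{"name": "move_arm", "arguments": {
  "plan": [
    [[0, 0, 0], [0, 0, -0.187]],
    [[0, 0, 0], [0, 0, -0.187]],
    [[0, 0, 0], [0, 0, -0.187]],
    [[0, 0, 0], [0, 0, -0.187]],
    [[0, 0, 0], [0, 0, -0.187]],
    [[0, 0, 0], [0, 0, -0.187]],
    [[0, 0, 0], [0, 0, -0.187]],
    [[0, 0, 0], [0, 0, -0.187]],
    [[0, 0, 0], [0, 0, -0.187]],
    [[0, 0, 0], [0, 0, -0.187]],
    [[0, 0, 0], [0, 0, -0.187]],
    [[0, 0, 0], [0, 0, -0.187]],
    [[0, 0, 0], [0, 0, -0.187]],
    [[0, 0, 0], [0, 0, -0.187]],
    [[0, 0, 0], [0, 0, -0.187]],
    [[0, 0, 0], [0, 0, -0.187]],
    [[0, 0, 0], [0, 0, -0.187]],
    [[0, 0, 0], [0, 0, -0.187]],
    [[0, 0, 0], [0, 0, -0.187]]
  ]
}}

```text
time: 3.65
eef_pos: [0.5593, -0.0798, 0.3303]
tcp_rot: [[-1.0, -0.009, -0.001], [-0.009, 1.0, 0.0], [0.001, 0.0, -1.0]]
wrist_force: [1.2, 0.3, -0.5]
grip_width: 0.087
finger_force: 0.0
```

```bash
python3 - <<'E'
from h import *
import json
s=env.observe();cv2.imwrite("pics/w1.png",read_camera("wrist"))
json.dump({k:np.array(v).tolist() for k,v in s.items()},open("w1.json","w"))
print(s["time"],s["eef_pos"],s["tcp_rot"],s["joint_positions"])
cv2.imwrite("pics/w1b.png",cv2.resize(cv2.imread("pics/w1.png"),(800,600),interpolation=cv2.INTER_CUBIC))
E
```

```text
3.65 [ 0.5593 -0.0798  0.3303] [[-1.     -0.0088 -0.0009]
 [-0.0088  1.      0.0003]
 [ 0.0009  0.0003 -1.    ]] [-0.3394  0.3446  1.4548 -0.      1.3432 -1.9189]
```

View pics/w1b.png

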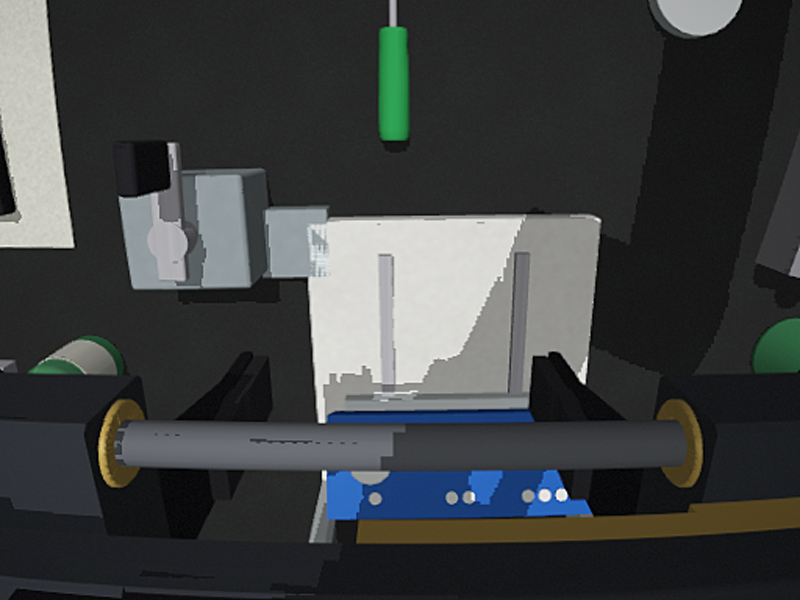

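The wrist view shows the base's front corners at about (328,219) and (600,217), the crank hub at (170,240), and the black paddle spanning x 118–168, y 141–195. All are in the 800-px scale.

```bash
python3 - <<'E'
from h import *
import json
s=json.load(open("w1.json"));cw=cam("wrist",s);k=1/1.5625
f=lambda u,v,z:onz(cw,(u*k,v*k),z)
L=f(600,217,.024);R=f(328,219,.024);print("front L,R",L,R,np.linalg.norm(L-R))
ax=(L-R)[:2];ax/=np.linalg.norm(ax);ym=ax;xm=np.array([ym[1],-ym[0]])
M=(L+R)[:2]/2+.15*xm
print("yaw",np.degrees(np.arctan2(xm[1],xm[0])),"M",M,"axis",M-.15*xm-.215*ym)
for z in (.109,.118):print("hub",f(170,239,z))
print("paddle top-left/topright/bl at z.163",f(118,141,.163),f(118,195,.163),f(168,141,.163))
# black paddle blob
im=cv2.imread("pics/w1.png");c=im[85:130,70:120];m=(c.max(2)<28).astype(np.uint8)
n,_,st,ce=cv2.connectedComponentsWithStats(m);print(st,ce)
for r in c[::2]:print(' '.join('%3d'%x for x in r.max(1)[::2]))
E
```

```text
front L,R [0.5462 0.0968 0.024 ] [ 0.5509 -0.1406  0.024 ] 0.23742387084946343
yaw 1.116831829132899 M [ 0.6985 -0.019 ] axis [ 0.5528 -0.2369]
hub [ 0.5525 -0.245   0.109 ]
hub [ 0.5508 -0.2411  0.118 ]
paddle top-left/topright/bl at z.163 [ 0.4825 -0.2478  0.163 ] [ 0.5147 -0.2516  0.163 ] [ 0.4831 -0.2166  0.163 ]
[[   0    0   50   45 1517]
 [   8    5    2    2    4]
 [   6    5   33   36  725]
 [   4    9    1    1    1]
 [   7    9    1    1    1]
 [   5   43    1    2    2]] [[23.9071 22.4278]
 [ 8.5     5.5   ]
 [25.9352 21.1724]
 [ 4.      9.    ]
 [ 7.      9.    ]
 [ 5.     43.5   ]]
 41  37  39  38  41  39  38  39  41  38  42  38  38  38  37  40  40  38  38  38  40  39  39  39  41
 40  37  39  41  40  40  39  41  39  39  40  40  40  40  40  42  38  42  41  38  39  40  40  40  40
 40  41  41  37  38  40  38  38  38  38  36  36  34  36  34  33  30  38  41  38  35  37  38  38  39
 41  39  40  39  25  28  35  25  18  19  17  17  19  18  20  13  18  13  24 125 121  84  53  39  38
 39  35  36  34  39  43  40  31  13  15  15  12  16  14  14  13  13  13   0 168 182 108  74  38  
[... 1102 characters left out ...]

 40  38  34  39  39  36  39  38  31  15  13  15  15  15  12  13  16  12  12  16 122 112  79  77 102
 40  37  36  37  40  37  38  40  31  15  12  16  14  15  12  15  14  14  11  31 119 112  80  76 102
 39  38  37  37  39  40  37  42  34  19  12  17  14  12   6   6  12  30  72 107 116 113  84  72 100
 41  38  37  37  38  39  40  41  33  18   8   2  17  71 130 143 119 119 116 113 114 114  86  65 101
 39  39  38  87   2   9   9  16  22  55 116 152 174 172 183 192 105 112 115 114 115 115  91  63  99
 39  38  39 147 170 174 175 173 173 168 162 161 160 165 180 190 107 112 114 112 115 116  94  64 101
 39  40  36 113 163 161 160 161 162 161 160 160 160 161 180 191 106 112 114 113 114 116  99  64 101
```

Checks hold: the base width is 260 mm once the hidden right corner is allowed for, and the hub, the base and the paddle agree. The axis is about (0.553,−0.247) and the grip about (0.498,−0.243). Now I'll go to the paddle.

Request:
{"name": "move_arm", "arguments": {
  "plan": [
    [[0.314, -0.814, 0], [0, 0, 0.09]],
    [[0.314, -0.814, 0], [0, 0, 0]],
    [[0.314, -0.814, 0], [0, 0, 0]],
    [[0.314, -0.814, 0], [0, 0, 0]],
    [[0.2, -0.85, 0], [0, 0, 0]],
    [[0, 0, 0.8], [0, 0, 0]],
    [[0, 0, 0.8], [0, 0, 0]],
    [[0, 0, 0.8], [0, 0, 0]],
    [[0, 0, 0], [0, 0, 0]]
  ]
}}

```text
time: 4.6
eef_pos: [0.4897, -0.2388, 0.2306]
tcp_rot: [[-0.997, 0.071, -0.008], [0.071, 0.997, 0.007], [0.009, 0.006, -1.0]]
wrist_force: [-0.4, -0.5, -0.4]
grip_width: 0.0871
finger_force: 0.0
```

```bash
python3 - <<'E'
from h import *
s=env.observe();im=read_camera("wrist");cv2.imwrite("pics/w2.png",im)
print(s["time"],s["eef_pos"],s["tcp_rot"][:,0],s["joint_positions"])
R=s["tcp_rot"];print(R.T@(np.array([.498,-.243,.137])-s["eef_pos"])/.04)
E
```

```text
4.6 [ 0.4897 -0.2388  0.2306] [-0.9975  0.0705  0.0088] [-0.6589  0.424   1.627   0.0001  1.1013 -2.1591]
[-0.2342 -0.1043  2.3362]
```

View pics/w2.png

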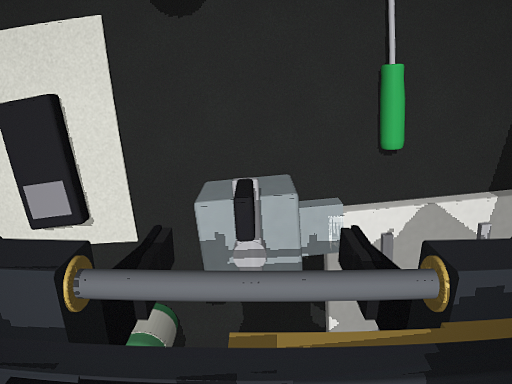

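The paddle sits centred between the fingers at px x 234–256, y 179–241. I'll check it numerically.

```bash
python3 - <<'E'
from h import *
im=cv2.imread("pics/w2.png");cw=cam("wrist")
c=im[172:250:4,226:264];
for i,r in enumerate(c):print(172+4*i,' '.join('%3d'%x for x in r.max(1)[::2]))
for p in [(235,179),(254,179),(235,240),(254,240),(248,255)]:print(p,onz(cw,p,.163))
E
```

```text
172  41  42  44  45  41  42  44  43  43  42  45  44  43  43  45  42  44  42  42
176  41  43  42  43  42  42  39  40  38  38  36  38  37  35  31  32  34  55  75
180 116 116 114  98 151 149  25  20  22  20  21  22  16 101 201 188  97 109 108
184 109 108 108 146 191 114  21  25  26  26  24  26  24   0 186 181 118 107 107
188 111 111 109 123 200   5  25  25  26  22  26  23  25   6 106 187 115  67 111
192 110 110 111 101 143  20  26  23  24  27  26  26  25  11 110 167 125  69 115
196 112 112 112 103  76  25  28  26  27  28  31  32  23  15 108 173 127 122 142
200 165 168 173 165  24  43  40  43  43  42  40  44  39  23 107 122  97  96 168
204 167 166 166 178  16  41  42  40  42  42  43  40  38  26  79 126 104  95 170
208 167 166 168 178  39  39  41  41  42  43  44  41  38  30  52 125 110  90 171
212 166 166 166 175  66  35  44  42  42  41  42  42  38  32  22 126 114  89 173
216 166 166 165 170  96  36  42  43  41  41  43  44  41  34  25 127 114  96 155
220 166 166 165 167 129  36  41  43  41  42  42  41  40  36  26 125 116 100 155
224 166 167 166 167 146  29  41  43  42  41  42  40  42  36   2 127 117 102 154
228 166 167 167 168 162  22  40  39  41  42  42  42  39  37   8 127 118  97 158
232 167 167 167 167 178  12  38  44  41  42  42  40  39  37  10 127 119  97  96
236 173 169 167 167 176  34  38  42  43  40  41  40  41  39  10 126 119  95  97
240 172 166 167 167 169 112  29  21  26  24  26  26  27  68 211 202 199 156  81
244 172 165 164 166 138  99 185 188 186 185 184 183 187 190 187 184 185 146  83
248 101 145 168 170 115 195 187 189 188 188 189 188 194 197 193 190 189 190 195
(235, 179) [ 0.4719 -0.2513  0.163 ]
(254, 179) [ 0.4728 -0.2385  0.163 ]
(235, 240) [ 0.517  -0.2553  0.163 ]
(254, 240) [ 0.518  -0.2417  0.163 ]
(248, 255) [ 0.5296 -0.2469  0.163 ]
```

Request:
{"name": "move_arm", "arguments": {
  "plan": [
    [[-0.317, -0.187, 0], [0, 0, -0.03]],
    [[0, 0, 0.585], [0, 0, 0]],
    [[0, 0, 0.585], [0, 0, 0]],
    [[0, 0, 0.585], [0, 0, 0]],
    [[0, 0, 0.585], [0, 0, 0]],
    [[0, 0, 0], [0, 0, 0]]
  ]
}}

```text
time: 5.25
eef_pos: [0.5044, -0.2485, 0.1403]
tcp_rot: [[-0.999, 0.045, -0.002], [0.045, 0.999, 0.002], [0.002, 0.002, -1.0]]
wrist_force: [-0.6, 0.7, -0.7]
grip_width: 0.0874
finger_force: 0.0
```

Request:
{"name": "move_arm", "arguments": {
  "plan": [
    [[0, 0, 0], [0, 0, 0]],
    [[0, 0, 0], [0, 0, 0]],
    [[0, 0, 0], [0, 0, 0]],
    [[0, 0, 0], [0, 0, 0]],
    [[0, 0, 0], [0, 0, 0]],
    [[0, 0, 0], [0, 0, 0]]
  ],
  "hand": -1,
  "grip_force": 20
}}

```text
time: 5.85
eef_pos: [0.5049, -0.2491, 0.1414]
tcp_rot: [[-0.999, 0.044, 0.0], [0.044, 0.999, -0.0], [-0.0, -0.0, -1.0]]
wrist_force: [0.8, 0.2, 0.4]
grip_width: 0.0469
finger_force: 0.0
```

Request:
{"name": "move_arm", "arguments": {
  "plan": [
    [[0, 0, 0], [0, 0, 0]],
    [[0, 0, 0], [0, 0, 0]],
    [[0, 0, 0], [0, 0, 0]],
    [[0, 0, 0], [0, 0, 0]],
    [[0, 0, 0], [0, 0, 0]],
    [[0, 0, 0], [0, 0, 0]],
    [[0, 0, 0], [0, 0, 0]]
  ]
}}

```text
time: 6.55
eef_pos: [0.5047, -0.2481, 0.141]
tcp_rot: [[-0.999, 0.044, -0.0], [0.044, 0.999, 0.002], [0.001, 0.002, -1.0]]
wrist_force: [1.7, 4.7, 1.1]
grip_width: 0.0138
finger_force: 19.9
```

Request:
{"name": "move_arm", "arguments": {
  "plan": [
    [[-0.013, 0.181, 0], [0, 0, 0.1778]],
    [[-0.013, 0.181, 0], [0, 0, 0.1778]],
    [[-0.013, 0.181, 0], [0, 0, 0.1778]],
    [[-0.013, 0.181, 0], [0, 0, 0.1778]],
    [[-0.013, 0.181, 0], [0, 0, 0.1778]],
    [[0, 0, 0], [0, 0, 0]]
  ]
}}

```text
time: 7.15
eef_pos: [0.5177, -0.2155, 0.141]
tcp_rot: [[-0.737, 0.676, -0.002], [0.676, 0.737, 0.001], [0.002, -0.001, -1.0]]
wrist_force: [-2.8, 3.6, 2.8]
grip_width: 0.014
finger_force: 20.0
```

```bash
python3 - <<'E'
from h import *
s=env.observe();R=s["tcp_rot"];print(s["eef_pos"],R[:,0],"F tool",R.T@s["wrist_force"],"M",s["moment"],s["joint_positions"])
E
```

```text
[ 0.5177 -0.2155  0.141 ] [-0.7372  0.6757  0.0022] F tool [ 4.4447  0.7646 -2.7689] M [ 0.6354  0.1133 -0.0602] [-0.5935  0.5639  1.6772 -0.0007  0.9029 -1.4219]
```

Request:
{"name": "move_arm", "arguments": {
  "plan": [
    [[-0.013, 0.183, 0], [0, 0, 0.1778]],
    [[-0.013, 0.183, 0], [0, 0, 0.1778]],
    [[-0.013, 0.183, 0], [0, 0, 0.1778]],
    [[-0.013, 0.183, 0], [0, 0, 0.1778]],
    [[-0.013, 0.183, 0], [0, 0, 0.1778]],
    [[-0.013, 0.183, 0], [0, 0, 0.1778]],
    [[-0.013, 0.183, 0], [0, 0, 0.1778]],
    [[-0.013, 0.183, 0], [0, 0, 0.1778]],
    [[-0.013, 0.183, 0], [0, 0, 0.1778]],
    [[-0.013, 0.183, 0], [0, 0, 0.1778]],
    [[-0.013, 0.183, 0], [0, 0, 0.1778]],
    [[-0.013, 0.183, 0], [0, 0, 0.1778]],
    [[0, 0, 0], [0, 0, 0]]
  ]
}}

```text
time: 8.45
eef_pos: [0.5923, -0.2172, 0.1408]
tcp_rot: [[0.75, 0.661, -0.01], [0.661, -0.75, 0.002], [-0.006, -0.008, -1.0]]
wrist_force: [-9.4, 0.9, 6.8]
grip_width: 0.0142
finger_force: 20.3
```

```bash
python3 - <<'E'
from h import *
s=env.observe();R=s["tcp_rot"];print(s["eef_pos"],R[:,0],"F tool",R.T@s["wrist_force"],"M",s["moment"],s["joint_positions"],s["finger_force"])
E
```

```text
[ 0.5923 -0.2172  0.1408] [ 0.75    0.6614 -0.006 ] F tool [-6.4757 -6.9556 -6.7338] M [ 0.0699  1.5809 -0.4194] [-0.5269  0.6456  1.4882 -0.0036  1.0177  0.3232] 20.278681820372526
```

Request:
{"name": "move_arm", "arguments": {
  "plan": [
    [[-0.03, 0.174, 0], [0, 0, 0.1778]],
    [[-0.03, 0.174, 0], [0, 0, 0.1778]],
    [[-0.013, 0.174, 0], [0, 0, 0.1778]],
    [[-0.013, 0.174, 0], [0, 0, 0.1778]],
    [[-0.013, 0.174, 0], [0, 0, 0.1778]],
    [[-0.013, 0.174, 0], [0, 0, 0.1778]],
    [[-0.013, 0.174, 0], [0, 0, 0.1778]],
    [[-0.013, 0.174, 0], [0, 0, 0.1778]],
    [[-0.013, 0.174, 0], [0, 0, 0.1778]],
    [[-0.013, 0.174, 0], [0, 0, 0.1778]],
    [[-0.013, 0.174, 0], [0, 0, 0.1778]],
    [[-0.013, 0.174, 0], [0, 0, 0.1778]],
    [[-0.013, 0.174, 0], [0, 0, 0.1778]],
    [[-0.013, 0.174, 0], [0, 0, 0.1778]],
    [[-0.013, 0.174, 0], [0, 0, 0.1778]],
    [[0, 0, 0], [0, 0, 0]]
  ]
}}

```text
time: 10.05
eef_pos: [0.564, -0.2972, 0.1408]
tcp_rot: [[0.199, -0.98, -0.007], [-0.98, -0.199, 0.007], [-0.008, 0.006, -1.0]]
wrist_force: [-6.6, 6.7, 6.7]
grip_width: 0.014
finger_force: 20.0
```

```bash
python3 - <<'E'
from h import *
s=env.observe();R=s["tcp_rot"];print(s["eef_pos"],R[:,0],"F tool",R.T@s["wrist_force"],"M",s["moment"],s["joint_positions"],s["finger_force"])
a=read_camera("top");b=read_camera("side")
f=lambda i,x,y,w,h:cv2.resize(i[y:y+h,x:x+w],(400,300),interpolation=cv2.INTER_CUBIC)
cv2.imwrite("pics/c2.png",np.hstack([f(a,190,80,160,120),f(b,110,90,200,150)]))
E
```

```text
[ 0.564  -0.2972  0.1408] [ 0.1986 -0.9801 -0.0079] F tool [-7.9183  5.1826 -6.6151] M [ 1.356   0.8236 -0.0331] [-0.6603  0.6532  1.471   0.001   1.0271  2.2809] 20.024910196223118
```

View pics/c2.png

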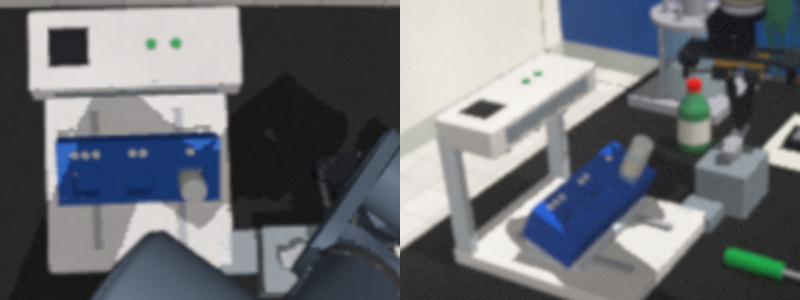

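At 256° wound the rack is about 70 mm out. I'll release, turn the hand back a half turn around the paddle, and regrip.

Request:
{"name": "move_arm", "arguments": {
  "plan": [
    [[0, 0, 0], [0, 0, 0]],
    [[0, 0, 0], [0, 0, 0]],
    [[0, 0, 0], [0, 0, 0]],
    [[0, 0, 0], [0, 0, 0]],
    [[0, 0, 0], [0, 0, 0]],
    [[0, 0, 0], [0, 0, 0]],
    [[0, 0, 0], [0, 0, 0]],
    [[0, 0, 0], [0, 0, 0]]
  ],
  "hand": 0.6
}}

```text
time: 10.95
eef_pos: [0.5677, -0.2999, 0.1411]
tcp_rot: [[0.198, -0.98, 0.0], [-0.98, -0.198, -0.0], [0.0, -0.0, -1.0]]
wrist_force: [0.4, -0.2, -1.2]
grip_width: 0.067
finger_force: 0.0
```

Request:
{"name": "move_arm", "arguments": {
  "plan": [
    [[0, 0, 0], [0, 0, -0.18]],
    [[0, 0, 0], [0, 0, -0.18]],
    [[0, 0, 0], [0, 0, -0.18]],
    [[0, 0, 0], [0, 0, -0.18]],
    [[0, 0, 0], [0, 0, -0.18]],
    [[0, 0, 0], [0, 0, -0.18]],
    [[0, 0, 0], [0, 0, -0.18]],
    [[0, 0, 0], [0, 0, -0.18]],
    [[0, 0, 0], [0, 0, -0.18]],
    [[0, 0, 0], [0, 0, -0.18]],
    [[0, 0, 0], [0, 0, -0.18]],
    [[0, 0, 0], [0, 0, -0.18]],
    [[0, 0, 0], [0, 0, -0.18]],
    [[0, 0, 0], [0, 0, -0.18]],
    [[0, 0, 0], [0, 0, -0.18]],
    [[0, 0, 0], [0, 0, -0.18]],
    [[0, 0, 0], [0, 0, -0.18]],
    [[0, 0, 0], [0, 0, -0.18]],
    [[0, 0, 0], [0, 0, -0.18]],
    [[0, 0, 0], [0, 0, -0.18]]
  ]
}}

```text
time: 12.95
eef_pos: [0.5677, -0.2999, 0.1411]
tcp_rot: [[0.109, 0.994, 0.0], [0.994, -0.109, -0.0], [-0.0, 0.0, -1.0]]
wrist_force: [-0.0, -0.6, 0.4]
grip_width: 0.0695
finger_force: 0.0
```

Request:
{"name": "move_arm", "arguments": {
  "plan": [
    [[0, 0, 0], [0, 0, -0.18]],
    [[0, 0, 0], [0, 0, -0.18]],
    [[0, 0, 0], [0, 0, 0]]
  ]
}}

```text
time: 13.25
eef_pos: [0.5676, -0.2999, 0.1411]
tcp_rot: [[-0.167, 0.986, -0.0], [0.986, 0.167, -0.0], [-0.0, -0.0, -1.0]]
wrist_force: [0.1, -0.1, -0.3]
grip_width: 0.0696
finger_force: 0.0
```

```bash
python3 - <<'E'
from h import *
s=env.observe();R=s["tcp_rot"];print(s["time"],s["eef_pos"],R[:,0],"F tool",R.T@s["wrist_force"],"M",s["moment"],s["joint_positions"],s["grip_width"])
C=np.array([.5547,-.2495,.1408]);print("axis in tool",R.T@(C-s["eef_pos"]))
E
```

```text
13.25 [ 0.5676 -0.2999  0.1411] [-0.1671  0.9859 -0.    ] F tool [-0.1158  0.0501  0.3296] M [-0.0229 -0.0551 -0.0916] [-0.6598  0.6547  1.4663 -0.      1.0206 -0.8276] 0.06956887666453686
axis in tool [ 0.0518 -0.0043  0.0003]
```

Request:
{"name": "move_arm", "arguments": {
  "plan": [
    [[0, -0.07, 0], [0, 0, -0.04]],
    [[0, 0, 0], [0, 0, 0]],
    [[0, 0, 0], [0, 0, 0]],
    [[0, 0, 0], [0, 0, 0]],
    [[0, 0, 0], [0, 0, 0]],
    [[0, 0, 0], [0, 0, 0]],
    [[0, 0, 0], [0, 0, 0]],
    [[0, 0, 0], [0, 0, 0]],
    [[0, 0, 0], [0, 0, 0]],
    [[0, 0, 0], [0, 0, 0]]
  ],
  "hand": -1,
  "grip_force": 20
}}

```text
time: 14.25
eef_pos: [0.5648, -0.3004, 0.1411]
tcp_rot: [[-0.198, 0.98, -0.0], [0.98, 0.198, -0.0], [-0.0, -0.0, -1.0]]
wrist_force: [0.3, 0.3, 0.5]
grip_width: 0.0136
finger_force: 20.0
```

Request:
{"name": "move_arm", "arguments": {
  "plan": [
    [[0.013, -0.178, 0], [0, 0, 0.1778]],
    [[0.013, -0.178, 0], [0, 0, 0.1778]],
    [[0.013, -0.178, 0], [0, 0, 0.1778]],
    [[0.013, -0.178, 0], [0, 0, 0.1778]],
    [[0.013, -0.178, 0], [0, 0, 0.1778]],
    [[0.013, -0.178, 0], [0, 0, 0.1778]],
    [[0.013, -0.178, 0], [0, 0, 0.1778]],
    [[0.013, -0.178, 0], [0, 0, 0.1778]],
    [[0.013, -0.178, 0], [0, 0, 0.1778]],
    [[0.013, -0.178, 0], [0, 0, 0.1778]],
    [[0, 0, 0], [0, 0, 0]]
  ]
}}

```text
time: 15.35
eef_pos: [0.5047, -0.2676, 0.1411]
tcp_rot: [[0.931, 0.365, -0.005], [0.365, -0.931, 0.002], [-0.004, -0.003, -1.0]]
wrist_force: [-6.7, -1.1, 2.9]
grip_width: 0.014
finger_force: 20.0
```

```bash
python3 - <<'E'
from h import *
s=env.observe();R=s["tcp_rot"];print(s["time"],s["eef_pos"],R[:,0],"F tool",R.T@s["wrist_force"],"M",s["moment"],s["joint_positions"],s["grip_width"])
C=np.array([.5547,-.2495,.1408]);print("axis in tool",R.T@(C-s["eef_pos"]), np.degrees(np.arctan2(*-R[1::-1,0])))
E
```

```text
15.35 [ 0.5047 -0.2676  0.1411] [ 0.9311  0.3647 -0.0041] F tool [-6.621  -1.3989 -2.8541] M [-0.2005  0.9205 -0.1998] [-0.6821  0.5762  1.6482 -0.0023  0.9222  0.5168] 0.013950388014590509
axis in tool [0.0532 0.0014 0.    ] -158.60869774780096
```

Request:
{"name": "move_arm", "arguments": {
  "plan": [
    [[0.013, -0.178, 0], [0, 0, 0.1778]],
    [[0.013, -0.178, 0], [0, 0, 0.1778]],
    [[0.013, -0.178, 0], [0, 0, 0.1778]],
    [[0, 0, 0], [0, 0, 0]]
  ]
}}

```text
time: 15.75
eef_pos: [0.5013, -0.2458, 0.1411]
tcp_rot: [[0.999, -0.046, -0.005], [-0.046, -0.999, 0.003], [-0.006, -0.003, -1.0]]
wrist_force: [-5.6, 0.9, 4.1]
grip_width: 0.014
finger_force: 20.1
```

Request:
{"name": "move_arm", "arguments": {
  "plan": [
    [[0.007, -0.089, 0], [0, 0, 0.0889]],
    [[0.007, -0.089, 0], [0, 0, 0.0889]],
    [[0, 0, 0], [0, 0, 0]]
  ]
}}

```text
time: 16.05
eef_pos: [0.502, -0.2389, 0.141]
tcp_rot: [[0.983, -0.182, -0.006], [-0.182, -0.983, 0.003], [-0.007, -0.002, -1.0]]
wrist_force: [-7.6, 1.8, 5.0]
grip_width: 0.0139
finger_force: 20.0
```

```bash
python3 - <<'E'
from h import *
s=env.observe();R=s["tcp_rot"];print(s["time"],s["eef_pos"],R[:,0],"F tool",R.T@s["wrist_force"],"M",s["moment"],s["joint_positions"],s["grip_width"])
C=np.array([.5547,-.2495,.1408]);print("axis in tool",R.T@(C-s["eef_pos"]), np.degrees(np.arctan2(*-R[1::-1,0])))
a=read_camera("top");b=read_camera("side")
f=lambda i,x,y,w,h:cv2.resize(i[y:y+h,x:x+w],(400,300),interpolation=cv2.INTER_CUBIC)
cv2.imwrite("pics/t3.png",a);cv2.imwrite("pics/s3.png",b)
cv2.imwrite("pics/c3.png",np.hstack([f(a,190,80,160,120),f(b,110,90,200,150)]))
E
```

```text
16.05 [ 0.502  -0.2389  0.141 ] [ 0.9832 -0.1824 -0.007 ] F tool [-7.7898 -0.4053 -4.9662] M [ 0.3025  1.0024 -0.0961] [-0.6445  0.5602  1.6854 -0.0016  0.9031  1.1108] 0.013868106065196431
axis in tool [ 0.0537  0.0008 -0.0001] 169.4892000924078
```

Request:
{"name": "move_arm", "arguments": {
  "plan": [
    [[0.007, -0.089, 0], [0, 0, 0.0889]],
    [[0.007, -0.089, 0], [0, 0, 0.0889]],
    [[0, 0, 0], [0, 0, 0]]
  ]
}}

```text
time: 16.45
eef_pos: [0.5039, -0.2317, 0.141]
tcp_rot: [[0.948, -0.318, -0.007], [-0.318, -0.948, 0.004], [-0.008, -0.002, -1.0]]
wrist_force: [-6.9, 2.7, 5.9]
grip_width: 0.0139
finger_force: 20.0
```

Request:
{"name": "move_arm", "arguments": {
  "plan": [
    [[0.007, -0.089, 0], [0, 0, 0.0889]],
    [[0.007, -0.089, 0], [0, 0, 0.0889]],
    [[0, 0, 0], [0, 0, 0]]
  ]
}}

```text
time: 16.75
eef_pos: [0.5068, -0.2249, 0.141]
tcp_rot: [[0.895, -0.447, -0.007], [-0.447, -0.895, 0.005], [-0.009, -0.001, -1.0]]
wrist_force: [-7.5, 2.9, 6.5]
grip_width: 0.0139
finger_force: 20.0
```

```bash
python3 - <<'E'
from h import *
s=env.observe();R=s["tcp_rot"];print(s["time"],s["eef_pos"],R[:,0],"F tool",R.T@s["wrist_force"],"M",s["moment"])
C=np.array([.5547,-.2495,.1408]);print("axis in tool",R.T@(C-s["eef_pos"]), np.degrees(np.arctan2(*-R[1::-1,0])))
E
```

```text
16.75 [ 0.5068 -0.2249  0.141 ] [ 0.8946 -0.4468 -0.0088] F tool [-8.0411  0.7753 -6.4143] M [ 0.4914  1.0832 -0.0917]
axis in tool [ 0.0539  0.0006 -0.0003] 153.46236446103958
```

Request:
{"name": "move_arm", "arguments": {
  "plan": [
    [[0.01, -0.089, 0], [0, 0, 0.0889]],
    [[0.01, -0.089, 0], [0, 0, 0.0889]],
    [[0, 0, 0], [0, 0, 0]]
  ]
}}

```text
time: 17.05
eef_pos: [0.5103, -0.2189, 0.141]
tcp_rot: [[0.824, -0.566, -0.009], [-0.566, -0.824, 0.005], [-0.01, 0.001, -1.0]]
wrist_force: [-7.8, 3.4, 6.8]
grip_width: 0.014
finger_force: 20.0
```

Request:
{"name": "move_arm", "arguments": {
  "plan": [
    [[0.01, -0.089, 0], [0, 0, 0.0889]],
    [[0, 0, 0], [0, 0, 0]]
  ]
}}

```text
time: 17.25
eef_pos: [0.5108, -0.2191, 0.1409]
tcp_rot: [[0.785, -0.62, -0.013], [-0.62, -0.785, -0.0], [-0.01, 0.008, -1.0]]
wrist_force: [-14.1, -5.6, 6.8]
grip_width: 0.0145
finger_force: 20.1
```

```bash
python3 - <<'E'
from h import *
s=env.observe();R=s["tcp_rot"];print(s["time"],s["eef_pos"],R[:,0],"F tool",R.T@s["wrist_force"],"M",s["moment"])
C=np.array([.5547,-.2495,.1408]);print("axis in tool",R.T@(C-s["eef_pos"]), np.degrees(np.arctan2(*-R[1::-1,0])))
E
```

```text
17.25 [ 0.5108 -0.2191  0.1409] [ 0.7848 -0.6196 -0.0102] F tool [-7.6894 13.1682 -6.6557] M [-0.7322  2.3206  0.3714]
axis in tool [ 0.0533 -0.0034 -0.0005] 141.70730803076322
```

The stop is reached: the force rises to 13 N and the position has halted at 395° wound. I'll release, lift, turn, and look at the rack.

Request:
{"name": "move_arm", "arguments": {
  "plan": [
    [[0, 0, 0], [0, 0, 0]],
    [[0, 0, 0], [0, 0, 0]],
    [[0, 0, 0], [0, 0, 0]],
    [[0, 0, 0], [0, 0, 0]],
    [[0, 0, 0], [0, 0, 0]],
    [[0, 0, 0], [0, 0, 0]],
    [[0, 0, -0.7], [0, 0, 0]],
    [[0, 0, -1], [0, 0, 0]],
    [[0, 0, -1], [0, 0, 0]],
    [[0, 0, -1], [0, 0, 0]],
    [[0, 0, -1], [0, 0, 0]],
    [[0, 0, -0.8], [0, 0, 0]]
  ],
  "hand": 1
}}

```text
time: 18.45
eef_pos: [0.5169, -0.2188, 0.3638]
tcp_rot: [[0.782, -0.624, 0.002], [-0.624, -0.782, -0.001], [0.003, -0.0, -1.0]]
wrist_force: [0.9, 0.2, -0.0]
grip_width: 0.0864
finger_force: 0.0
```

Request:
{"name": "move_arm", "arguments": {
  "plan": [
    [[0, 0, 0], [0, 0, -0.19]],
    [[0, 0, 0], [0, 0, -0.19]],
    [[0, 0, 0], [0, 0, -0.19]],
    [[0, 0, 0], [0, 0, -0.19]],
    [[0, 0, 0], [0, 0, -0.19]],
    [[0, 0, 0], [0, 0, -0.19]],
    [[0, 0, 0], [0, 0, -0.19]],
    [[0, 0, 0], [0, 0, -0.19]],
    [[0, 0, 0], [0, 0, -0.19]],
    [[0, 0, 0], [0, 0, -0.19]],
    [[0, 0, 0], [0, 0, -0.19]],
    [[0, 0, 0], [0, 0, -0.19]],
    [[0, 0, 0], [0, 0, -0.19]],
    [[0, 0, 0], [0, 0, -0.19]],
    [[0, 0, 0], [0, 0, -0.19]],
    [[0, 0, 0], [0, 0, -0.19]],
    [[0, 0, 0], [0, 0, -0.19]],
    [[0, 0, 0], [0, 0, -0.19]],
    [[0, 0, 0], [0, 0, -0.19]],
    [[0, 0, 0], [0, 0, -0.19]]
  ]
}}

```text
time: 20.45
eef_pos: [0.5165, -0.2186, 0.361]
tcp_rot: [[-0.679, 0.734, -0.0], [0.734, 0.679, 0.0], [0.0, 0.0, -1.0]]
wrist_force: [0.8, -0.4, -0.0]
grip_width: 0.0867
finger_force: 0.0
```

Request:
{"name": "move_arm", "arguments": {
  "plan": [
    [[0, 0, 0], [0, 0, -0.19]],
    [[0, 0, 0], [0, 0, -0.19]],
    [[0, 0, 0], [0, 0, -0.19]],
    [[0, 0, 0], [0, 0, -0.19]],
    [[0, 0, 0], [0, 0, -0.19]],
    [[-0.25, 0.95, 0], [0, 0, 0]],
    [[-0.25, 0.95, 0], [0, 0, 0]],
    [[-0.25, 0.95, 0], [0, 0, 0]],
    [[-0.25, 0.95, 0], [0, 0, 0]],
    [[-0.25, 0.95, 0], [0, 0, 0]],
    [[0, 0, 0], [0, 0, 0]]
  ]
}}

```text
time: 21.55
eef_pos: [0.5832, -0.0291, 0.361]
tcp_rot: [[-0.997, 0.079, 0.001], [0.079, 0.997, 0.002], [-0.0, 0.002, -1.0]]
wrist_force: [-0.7, -0.3, -0.3]
grip_width: 0.0874
finger_force: 0.0
```

```bash
python3 - <<'E'
from h import *
import json
s=env.observe();cv2.imwrite("pics/w4.png",read_camera("wrist"))
json.dump({k:np.array(v).tolist() for k,v in s.items()},open("w4.json","w"))
print(s["time"],s["eef_pos"],s["tcp_rot"],s["joint_positions"])
cv2.imwrite("pics/t4.png",read_camera("top"));cv2.imwrite("pics/s4.png",read_camera("side"))
f=lambda i,x,y,w,h,W,H:cv2.resize(i[y:y+h,x:x+w],(W,H),interpolation=cv2.INTER_CUBIC)
w,b=cv2.imread("pics/w4.png"),cv2.imread("pics/s4.png")
o=np.vstack([f(w,56,0,400,300,800,600)[:600]]);cv2.imwrite("pics/w4b.png",o)
E
```

```text
21.55 [ 0.5832 -0.0291  0.361 ] [[-0.9969  0.0786  0.0007]
 [ 0.0786  0.9969  0.0023]
 [-0.0005  0.0023 -1.    ]] [-0.2423  0.3496  1.3627  0.0024  1.4292 -1.7348]
```

View pics/w4b.png

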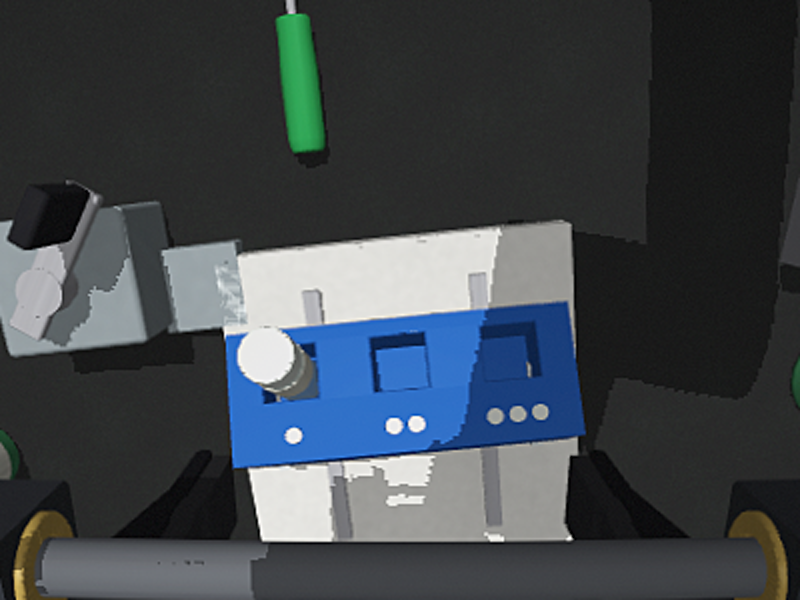

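The view shows the rack fully out. In 800-px coordinates the top face corners are (226,334), (568,302), (583,432), (234,467). Pocket 2's mouth spans about (370–430, 335–392) and pocket 3's about (483–541, 320–381). I'll fit the rack pose from those corners.

```bash
python3 - <<'E'
from h import *
import json
s=json.load(open("w4.json"));K,d,W=cam("wrist",s);cw=(K,d,W)
im=cv2.imread("pics/w4.png");m=cv2.inRange(cv2.cvtColor(im,cv2.COLOR_BGR2HSV),(100,120,40),(125,255,255))
m=cv2.morphologyEx(m,cv2.MORPH_CLOSE,np.ones((3,3)))
n,l,st,_=cv2.connectedComponentsWithStats(m);i=1+st[1:,4].argmax()
c=max(cv2.findContours((l==i).astype(np.uint8),0,2)[0],key=cv2.contourArea)
q=cv2.approxPolyDP(cv2.convexHull(c),6,True)[:,0];print("hull quad",q.tolist())
E=lambda u,v:(56+u/2,v/2)
px=[E(226,334),E(568,302),E(583,432),E(234,467), E(370,339),E(428,334),E(430,388),E(375,392), E(537,320),E(541,376)]
# rack frame x back, y left(right in picture), z=.055
ob=[(-.0425,-.11),(-.0425,.11),(.0425,.11),(.0425,-.11),(-.0175,-.0175),(-.0175,.0175),(.0175,.0175),(.0175,-.0175),(-.0175,.0875),(.0175,.0875)]
ob=np.array([(x,y,.055) for x,y in ob]);px=np.array(px)
def fit(sel,name):
    ok,rv,tv=cv2.solvePnP(ob[sel],px[sel],K,d)
    e=cv2.projectPoints(ob[sel],rv,tv,K,d)[0][:,0]-px[sel]
    F=np.diag([1.,-1,-1]);R=W[:3,:3]@F@cv2.Rodrigues(rv)[0];t=W[:3,3]+W[:3,:3]@F@tv[:,0]
    print(name,"rms",np.sqrt((e**2).sum(1).mean()),"\nR",R,"t",t)
    print(" lean",np.degrees(np.arccos(R[2,2])),"yaw",np.degrees(np.arctan2(-R[0,1],R[1,1])))
    for j,y in (("p2",0),("p3",.07)): print(j,"floor",t+R@[0,y,.01],"mouth",t+R@[0,y,.055])
    return e
print(fit(slice(0,4),"outer"));print(fit(slice(0,10),"all"))
L=onz(cw,E(571,222),.024);Rr=onz(cw,E(239,256),.024);print("base front",L,Rr,L-Rr)
t4=cv2.imread("pics/t4.png")
E
```

```text
hull quad [[339, 151], [348, 217], [172, 234], [169, 168]]
outer rms 0.4979622611405745 
R [[ 0.9153 -0.008  -0.4027]
 [ 0.023   0.9992  0.0324]
 [ 0.4022 -0.0389  0.9147]] t [ 0.6544 -0.0305  0.0531]
 lean 23.830780590061938 yaw 0.46156181764245147
p2 floor [ 0.6504 -0.0302  0.0622] mouth [ 0.6322 -0.0287  0.1034]
p3 floor [0.6498 0.0398 0.0595] mouth [0.6317 0.0412 0.1007]
[[-0.1417 -0.2377]
 [-0.5733 -0.2579]
 [ 0.3726  0.5219]
 [ 0.3281 -0.0337]]
all rms 4.940115340983429 
R [[ 0.8624 -0.032  -0.5051]
 [ 0.0315  0.9995 -0.0095]
 [ 0.5052 -0.0077  0.863 ]] t [ 0.6521 -0.0291  0.0553]
 lean 30.347198201487718 yaw 1.8318745174230957
p2 floor [ 0.647  -0.0292  0.0639] mouth [ 0.6243 -0.0296  0.1027]
p3 floor [0.6448 0.0408 0.0634] mouth [0.622  0.0404 0.1022]
[[ 0.1165 -3.9419]
 [-1.883  -6.7926]
 [ 1.506  -7.0267]
 [-1.0834 -5.4812]
 [ 0.4068  4.0443]
 [-1.1578  3.5147]
 [ 0.9305  3.3885]
 [ 0.4546  4.4311]
 [-0.7649  4.5156]
 [ 1.3903  3.2613]]
base front [0.5472 0.0978 0.024 ] [ 0.5526 -0.1401  0.024 ] [-0.0054  0.2379  0.    ]
```

Residuals show the pockets are offset to the front on the top face, by about 13 mm (front margin 12 mm, back 38 mm). I'll refit with that, with lean fixed at 25°, and measure the red and blue tubes from two views.

```bash
cat > rack.py <<'E'
from h import *
from scipy.spatial.transform import Rotation as Ro
import json
from scipy.optimize import least_squares
s=json.load(open("w4.json"));cw=cam("wrist",s)
E=lambda u,v:(56+u/2,v/2)
px=np.array([E(226,334),E(568,302),E(583,432),E(234,467), E(370,339),E(428,334),E(430,388),E(375,392), E(537,320),E(541,376)])
ob=np.array([(-.0425,-.11),(-.0425,.11),(.0425,.11),(.0425,-.11),(-.0175,-.0175),(-.0175,.0175),(.0175,.0175),(.0175,-.0175),(-.0175,.0875),(.0175,.0875)])
pk=np.array([0]*4+[1]*6)
Rk=lambda yaw,lean:Ro.from_euler("ZY",[yaw,-lean],degrees=True).as_matrix()
def res(p,lean=25):
    R=Rk(p[4],lean);return np.ravel([proj(cw,p[:3]+R@[x+p[3]*k,y,.055])-q for (x,y),k,q in zip(ob,pk,px)])
def solve(lean):
    r=least_squares(lambda p:res(p,lean),[.654,-.03,.053,-.013,1.2],x_scale=[.01,.01,.01,.01,1]);return r
E
python3 - <<'E'
from rack import *
for lean in (24,25,26):
    r=solve(lean);p=r.x;R=Rk(p[4],lean);print(lean,p,"rms px",np.sqrt(2*r.cost/10))
    for j,y in (("p2",0),("p3",.07)): print(j,"floor",p[:3]+R@[p[3],y,.01],"mouth",p[:3]+R@[p[3],y,.055],"axis",R[:,2])
# tubes: two-view
ct,cs=cam("top"),cam("side")
t=cv2.imread("pics/t4.png");sd=cv2.imread("pics/s4.png")
Rg={"red":([0,150,120],[8,255,255]),"yellow":([22,150,120],[32,255,255]),"blue":([105,150,90],[125,255,255])}
for k,(lo,hi) in Rg.items():
    a=[b for b in blobs(t,lo,hi) if 105<b[1][0]<170 and 140<b[1][1]<215]
    c=[b for b in blobs(sd,lo,hi) if b[1][0]<230 and b[1][1]>230]
    print(k,[x[1] for x in a],[x[1] for x in c], tri(ct,a[0][1],cs,c[0][1]), onz(ct,a[0][1],.122))
# rack centre check: top-view blue blob of rack
a=[b for b in blobs(t,*Rg["blue"],amin=200)];print([(b[1],onz(ct,b[1],.1)) for b in a])
E
```

```text
24 [ 0.6544 -0.029   0.0539 -0.0131  1.2126] rms px 0.8499039656576723
p2 floor [ 0.6383 -0.0293  0.0577] mouth [ 0.62   -0.0297  0.0988] axis [-0.4066 -0.0086  0.9135]
p3 floor [0.6369 0.0407 0.0577] mouth [0.6186 0.0403 0.0988] axis [-0.4066 -0.0086  0.9135]
25 [ 0.6551 -0.0289  0.0544 -0.0131  1.2149] rms px 0.8630374821839794
p2 floor [ 0.6391 -0.0293  0.0579] mouth [ 0.6201 -0.0297  0.0987] axis [-0.4225 -0.009   0.9063]
p3 floor [0.6376 0.0407 0.0579] mouth [0.6186 0.0403 0.0987] axis [-0.4225 -0.009   0.9063]
26 [ 0.6559 -0.0289  0.0549 -0.013   1.2173] rms px 0.8886847774113591
p2 floor [ 0.6398 -0.0293  0.0582] mouth [ 0.6201 -0.0297  0.0986] axis [-0.4383 -0.0093  0.8988]
p3 floor [0.6383 0.0407 0.0582] mouth [0.6186 0.0403 0.0986] axis [-0.4383 -0.0093  0.8988]
red [array([139.7, 200.3])] [array([185.8, 272.1])] (array([0.4979, 0.3149, 0.1177]), np.float64(0.001769595221632262)) [0.4983 0.3142 0.122 ]
yellow [array([119.6, 196.7])] [array([162.4, 289.6])] (array([0.5102, 0.3812, 0.1176]), np.float64(0.002742012967242771)) [0.5109 0.3805 0.122 ]
blue [array([143.8, 180.4])] [array([165.3, 259.3])] (array([0.5635, 0.3026, 0.1175]), np.float64(0.0015031255317981317)) [0.5634 0.3018 0.122 ]
[(array([235.2, 168.4]), array([0.603, 0.003, 0.1  ]))]
```

The fit is consistent: rms 0.9 px, yaw 1.2° matching the base, and pocket axes in place. Pocket 2's mouth is (0.620,−0.030,0.099) and pocket 3's (0.619,0.040,0.099). Two-view tubes are at height 0.118 as expected, 66 mm apart. Next, above the red tube.

Request:
{"name": "move_arm", "arguments": {
  "plan": [
    [[0.311, 0.931, 0], [0, 0, 0]],
    [[0.311, 0.931, 0], [0, 0, 0]],
    [[0.311, 0.931, 0], [0, 0, 0]],
    [[0.311, 0.931, 0], [0, 0, 0]],
    [[0.311, 0.931, 0], [0, 0, 0]],
    [[0.311, 0.931, 0], [0, 0, 0]],
    [[0.311, 0.931, 0], [0, 0, 0]],
    [[0.311, 0.931, 0], [0, 0, 0]],
    [[0.311, 0.931, 0], [0, 0, 0]],
    [[0, 0, 0.4], [0, 0, -0.171]],
    [[0, 0, 0.4], [0, 0, -0.171]],
    [[0, 0, 0.4], [0, 0, -0.171]],
    [[0, 0, 0.4], [0, 0, -0.171]],
    [[0, 0, 0.4], [0, 0, -0.171]],
    [[0, 0, 0], [0, 0, 0]]
  ]
}}

```text
time: 23.2
eef_pos: [0.4983, 0.3075, 0.2788]
tcp_rot: [[-0.834, -0.552, -0.005], [-0.552, 0.834, -0.002], [0.005, 0.001, -1.0]]
wrist_force: [-0.5, 0.3, -0.6]
grip_width: 0.0872
finger_force: 0.0
```

```bash
cat > caps.py <<'E'
from h import *
import sys
s=env.observe();im=read_camera("wrist");cv2.imwrite(f"pics/{sys.argv[1]}.png",im);cw=cam("wrist",s);R=s["tcp_rot"]
print(s["time"],s["eef_pos"],R[:,0],s["joint_positions"])
for k,lo,hi in (("red",[0,150,90],[8,255,255]),("yellow",[22,150,90],[32,255,255]),("blue",[105,150,70],[125,255,255]),("green",[50,120,50],[85,255,255])):
    for b in blobs(im,lo,hi,300):
        z=.117;P=onz(cw,b[1],z);print(k,b[0],b[1],b[2],"P",P,"tool",(R.T@(P-s["eef_pos"])/.04))
E
python3 caps.py w5
```

```text
23.2 [0.4983 0.3075 0.2788] [-0.834  -0.5517  0.0054] [ 0.3624  0.4246  1.4728 -0.0005  1.2497 -1.7927]
red 937 [262.2 177.6] [246 160  33  36] P [0.4986 0.3162 0.117 ] tool [-0.1471  0.1728  4.0448]
yellow 942 [309.6 222.1] [293 204  34  37] P [0.5106 0.3811 0.117 ] tool [-1.2923  1.3609  4.0395]
blue 1923 [ 13.7 145.3] [  0 107  42  86] P [0.6052 0.0945 0.117 ] tool [ 0.6884 -5.9176  4.0445]
blue 929 [215.6 223.5] [199 206  33  36] P [0.5635 0.3037 0.117 ] tool [-1.3276 -0.9819  4.0375]
green 1126 [193.6 256.6] [171 241  48  29] P [0.6076 0.3039 0.117 ] tool [-2.2502 -1.5851  4.032 ]
green 636 [262.9 259.8] [248 247  31  24] P [0.571  0.3655 0.117 ] tool [-2.3375  0.2032  4.0329]
green 528 [174.6 311.6] [160 301  31  23] P [0.6783 0.3204 0.117 ] tool [-3.9516 -2.2157  4.0222]
```

View pics/w5.png

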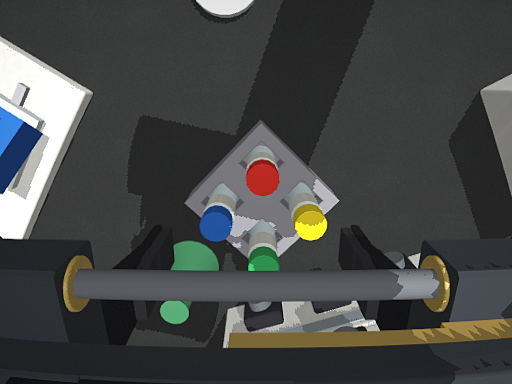

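Red cap at (262,178), blue at (216,223), yellow at (310,222), green at (263,262). The gripper's closing line clears the neighbours. Now descending on red.

Request:
{"name": "move_arm", "arguments": {
  "plan": [
    [[-0.14, 0.165, 0], [0, 0, 0]],
    [[0, 0, 0.934], [0, 0, 0]],
    [[0, 0, 0.934], [0, 0, 0]],
    [[0, 0, 0.934], [0, 0, 0]],
    [[0, 0, 0.934], [0, 0, 0]],
    [[0, 0, 0.934], [0, 0, 0]],
    [[0, 0, 0], [0, 0, 0]]
  ]
}}

```text
time: 23.95
eef_pos: [0.4977, 0.3174, 0.0906]
tcp_rot: [[-0.834, -0.552, -0.008], [-0.552, 0.834, -0.003], [0.008, 0.002, -1.0]]
wrist_force: [-0.2, 0.2, 0.3]
grip_width: 0.087
finger_force: 0.0
```

Request:
{"name": "move_arm", "arguments": {
  "plan": [
    [[0, 0, 0], [0, 0, 0]],
    [[0, 0, 0], [0, 0, 0]],
    [[0, 0, 0], [0, 0, 0]],
    [[0, 0, 0], [0, 0, 0]],
    [[0, 0, 0], [0, 0, 0]],
    [[0, 0, 0], [0, 0, 0]],
    [[0, 0, 0], [0, 0, 0]],
    [[0, 0, 0], [0, 0, 0]],
    [[0, 0, 0], [0, 0, 0]],
    [[0, 0, 0], [0, 0, 0]]
  ],
  "hand": -1,
  "grip_force": 15
}}

```text
time: 24.95
eef_pos: [0.5001, 0.3183, 0.0943]
tcp_rot: [[-0.833, -0.554, -0.0], [-0.554, 0.833, -0.0], [0.0, 0.0, -1.0]]
wrist_force: [-0.7, 0.3, 0.7]
grip_width: 0.0319
finger_force: 15.0
```

Request:
{"name": "move_arm", "arguments": {
  "plan": [
    [[0, 0, -0.5], [0, 0, 0]],
    [[0, 0, -0.7], [0, 0, 0]],
    [[0, 0, -0.95], [0, 0, 0]],
    [[0, 0, -0.95], [0, 0, 0]],
    [[0, 0, -0.95], [0, 0, 0]],
    [[0, 0, 0], [0, 0, 0]]
  ]
}}

```text
time: 25.55
eef_pos: [0.5033, 0.3197, 0.2621]
tcp_rot: [[-0.832, -0.554, 0.011], [-0.554, 0.833, 0.004], [-0.012, -0.002, -1.0]]
wrist_force: [0.7, 0.4, -0.3]
grip_width: 0.0317
finger_force: 15.0
```

```bash
python3 - <<'E'
from h import *
s=env.observe();im=read_camera("wrist");cv2.imwrite("pics/w6.png",im);c=cam("wrist",s);R=s["tcp_rot"];p=s["eef_pos"]
print(s["time"],p,R[:,0],R[:,2],s["grip_width"])
for z in (.02,.0793):
  for x in (-.016,0,.016): print(z,x,proj(c,p+R@[x,0,z]),proj(c,p+R@[x,.016,z]))
cv2.imwrite("pics/w6b.png",cv2.resize(im[130:290,170:340],(680,640))[:600])
E
```

```text
25.55 [0.5033 0.3197 0.2621] [-0.8324 -0.554  -0.0119] [ 0.0112  0.0045 -0.9999] 0.03165174776653786
0.02 -0.016 [254.5451 258.9327] [282.5916 258.883 ]
0.02 0 [254.5116 233.2292] [283.3095 233.1949]
0.02 0.016 [254.4779 206.0883] [284.0334 206.0717]
0.0793 -0.016 [254.7826 219.9021] [276.5685 219.8866]
0.0793 0 [254.7631 199.2387] [276.9722 199.2312]
0.0793 0.016 [254.7437 177.7639] [277.3761 177.7654]
```

View pics/w6b.png

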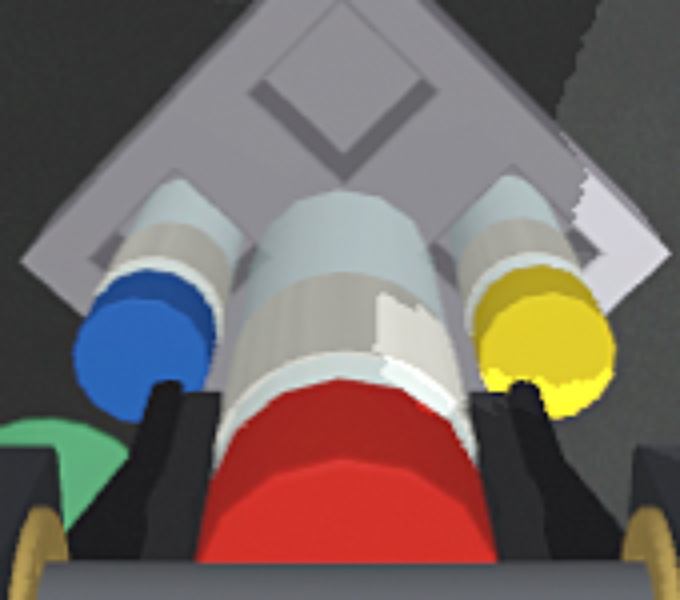

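The held red tube's foot front edge is at px (256,177.5), the cap's lower rim at row 224.5 and its top rim at row 245. I'll fit its offset in the hand.

```bash
python3 - <<'E'
from h import *
s=env.observe();c=cam("wrist",s);R=s["tcp_rot"];p=s["eef_pos"]
for z,row in ((.0793,177.5),(-.0087,224.5),(-.0307,245)):
    a=[proj(c,p+R@[x,0,z])[1] for x in (.014,.016,.018,.020)]
    print(z,row,np.round(a,1),"x edge",np.interp(-row,-np.array(a),[.014,.016,.018,.020]))
print(p,s["eef_pos"])
E
```

```text
0.0793 177.5 [180.5 177.8 175.  172.3] x edge 0.016192537589372696
-0.0087 224.5 [231.1 227.1 223.1 219. ] x edge 0.017283394715909502
-0.0307 245 [253.3 248.8 244.3 239.7] x edge 0.01767606179982878
[0.5016 0.319  0.2591] [0.5016 0.319  0.2591]
```

```bash
cat > go.py <<'E'
from rack import *
P=solve(25).x;RK=Rk(P[4],25)
def floor(n): return P[:3]+RK@[P[3],.07*(n-2),.01]
def target(n,h,e):  # tube foot h above the pocket floor, e = foot in tool frame
    z=-RK[:,2];y=RK[:,1];R=np.c_[np.cross(y,z),y,z];return floor(n)+h*RK[:,2]-R@e,R
def rel(n,h,e):
    s=env.observe();R=s["tcp_rot"];T,RT=target(n,h,np.array(e))
    print("t",s["time"],"pos",s["eef_pos"],"target",T,"\n shift units now-frame",R.T@(T-s["eef_pos"])/.04,"turn units",Ro.from_matrix(R.T@RT).as_rotvec()/(np.pi/4))
    print(" target-frame shift",RT.T@(T-s["eef_pos"])/.04,"ZY euler(units)",Ro.from_matrix(R.T@RT).as_euler("ZYX")/(np.pi/4))
    print(" F tool",R.T@s["wrist_force"],"M",R.T@s["moment"],"q",s["joint_positions"],"w",s["grip_width"])
E
python3 -c "
from go import *
rel(2,.07,[.0008,0,.0793])"
```

```text
t 25.6 pos [0.5016 0.319  0.2591] target [ 0.5775 -0.031   0.1936] 
 shift units now-frame [ 3.276  -8.3337  1.6267] turn units [ 0.1577 -0.5323  0.7085]
 target-frame shift [-0.8601 -8.7875  2.2065] ZY euler(units) [ 0.7191 -0.5479  0.0032]
 F tool [ 0.4358 -0.2509  0.6629] M [-0.1079 -0.1116  0.0122] q [ 0.3786  0.4523  1.484   0.      1.199  -1.7793] w 0.031363905570803034
```

Request:
{"name": "move_arm", "arguments": {
  "plan": [
    [[0.3276, -0.8334, 0], [0, 0, 0]],
    [[0.3276, -0.8334, 0], [0, 0, 0]],
    [[0.3276, -0.8334, 0], [0, 0, 0]],
    [[0.3276, -0.8334, 0], [0, 0, 0]],
    [[0.3276, -0.8334, 0], [0, 0, 0]],
    [[0.3276, -0.8334, 0], [0, 0, 0]],
    [[0.3276, -0.8334, 0], [0, 0, 0]],
    [[0.3276, -0.8334, 0], [0, 0, 0]],
    [[0.3276, -0.8334, 0], [0, 0, 0]],
    [[0.3276, -0.8334, 0], [0, 0, 0]],
    [[0, 0, 0], [0, 0, 0.18]],
    [[0, 0, 0], [0, 0, 0.18]],
    [[0, 0, 0], [0, 0, 0.18]],
    [[0, 0, 0], [0, 0, 0.18]],
    [[0, 0, 0], [0, -0.183, 0]],
    [[0, 0, 0], [0, -0.183, 0]],
    [[0, 0, 0], [0, -0.183, 0]],
    [[0, 0, 0], [0, 0, 0]],
    [[0, 0, 0], [0, 0, 0]]
  ]
}}

```text
time: 27.5
eef_pos: [0.5748, -0.0317, 0.2551]
tcp_rot: [[-0.91, -0.021, 0.413], [-0.019, 1.0, 0.01], [-0.414, 0.001, -0.91]]
wrist_force: [1.3, -0.1, -0.6]
grip_width: 0.0311
finger_force: 15.0
```

```bash
python3 -c "
from go import *
rel(2,.07,[.0008,0,.0793])"
```

```text
t 27.5 pos [ 0.5748 -0.0317  0.2551] target [ 0.577  -0.0307  0.1934] 
 shift units now-frame [0.586  0.0229 1.4271] turn units [ 0.0016 -0.0128 -0.0005]
 target-frame shift [0.6003 0.0249 1.4212] ZY euler(units) [-0.0005 -0.0128  0.0016]
 F tool [-0.9715 -0.1235  1.0722] M [-0.0431  0.1635  0.0452] q [-0.3241  0.3005  1.8497  0.2514  0.6027 -2.0951] w 0.03108649498045885
```

```bash
python3 - <<'E'
from h import *
s=env.observe();print(s["grip_width"],s["finger_force"])
im=read_camera("wrist");cv2.imwrite("pics/w7.png",im)
for n in ("w6","w7"):
    i=cv2.imread(f"pics/{n}.png")
    b=max(blobs(i,[0,150,60],[8,255,255],300),key=lambda b:b[0]);print(n,b)
    g=cv2.cvtColor(i,cv2.COLOR_BGR2GRAY);print(g[168:184,255].tolist(),g[215:250,255].tolist())
    print(g[195,225:290].tolist())
E
```

```text
0.03108649498045885 14.965974598308094
w6 (np.int32(2719), array([256. , 250.8]), array([219, 225,  75,  46], dtype=int32))
[110, 102, 103, 102, 102, 101, 101, 117, 133, 155, 187, 185, 183, 183, 184, 183] [164, 162, 173, 214, 210, 209, 208, 209, 218, 174, 71, 73, 76, 77, 77, 77, 78, 77, 78, 77, 76, 77, 77, 78, 76, 76, 77, 76, 81, 85, 110, 103, 98, 97, 97]
[156, 160, 167, 155, 119, 96, 99, 102, 122, 133, 140, 150, 158, 162, 165, 166, 169, 170, 174, 175, 175, 177, 176, 178, 179, 180, 181, 182, 183, 184, 184, 185, 184, 185, 186, 186, 186, 187, 186, 187, 186, 186, 186, 187, 185, 184, 184, 184, 184, 183, 180, 175, 150, 111, 99, 102, 100, 99, 112, 135, 149, 154, 156, 157, 160]
w7 (np.int32(2709), array([256. , 250.8]), array([219, 225,  75,  46], dtype=int32))
[54, 54, 55, 57, 55, 55, 56, 55, 53, 66, 89, 88, 87, 87, 87, 88] [104, 104, 115, 137, 121, 121, 121, 121, 125, 109, 40, 42, 45, 45, 43, 46, 45, 46, 46, 45, 46, 45, 46, 45, 44, 45, 46, 44, 47, 53, 69, 64, 63, 61, 61]
[56, 56, 56, 55, 56, 55, 56, 57, 75, 84, 85, 83, 86, 85, 86, 86, 86, 88, 86, 86, 84, 86, 86, 85, 86, 85, 86, 86, 86, 88, 87, 86, 86, 85, 84, 84, 85, 84, 84, 84, 83, 84, 84, 84, 82, 84, 84, 82, 82, 81, 82, 82, 74, 60, 55, 56, 56, 55, 56, 56, 55, 58, 56, 56, 55]
```

Request:
{"name": "move_arm", "arguments": {
  "plan": [
    [[0.3, 0.02, 0], [0, -0.013, 0]],
    [[0.29, 0, 0.4], [0, 0, 0]],
    [[0, 0, 0.5], [0, 0, 0]],
    [[0, 0, 0.5], [0, 0, 0]],
    [[0, 0, 0], [0, 0, 0]],
    [[0, 0, 0], [0, 0, 0]]
  ]
}}

```text
time: 28.15
eef_pos: [0.5799, -0.0312, 0.1958]
tcp_rot: [[-0.904, -0.022, 0.427], [-0.02, 1.0, 0.01], [-0.427, -0.0, -0.904]]
wrist_force: [-0.1, 0.8, -1.4]
grip_width: 0.0314
finger_force: 15.0
```

```bash
python3 -c "
from go import *
rel(2,.05,[.0008,0,.0793])
print(P,floor(2))
s=env.observe();R=s['tcp_rot'];c=cam('wrist',s)
im=read_camera('wrist');cv2.imwrite('pics/w8.png',im);cv2.imwrite('pics/w8b.png',cv2.resize(im[100:250,156:356],(800,600),interpolation=cv2.INTER_CUBIC))
for x,y in ((-1,-1),(-1,1),(1,-1),(1,1)): print('mouth corner px',x,y,proj(c,floor(2)+RK@[.0175*x,.0175*y,.045]))
print('foot front px',proj(c,s['eef_pos']+R@[.0168,0,.0793]))
"
```

```text
t 28.15 pos [ 0.5799 -0.0312  0.1958] target [ 0.5855 -0.0305  0.1753] 
 shift units now-frame [0.0935 0.0133 0.5244] turn units [0.0008 0.0067 0.0018]
 target-frame shift [0.0907 0.0135 0.5249] ZY euler(units) [0.0018 0.0067 0.0008]
 F tool [0.6683 0.7755 1.1808] M [-0.066   0.1838  0.0123] q [-0.3219  0.4037  1.9156  0.3554  0.4274 -2.21  ] w 0.031405665491244045
[ 0.6554 -0.029   0.0542 -0.0131  1.1937] [ 0.6394 -0.0294  0.0578]
mouth corner px -1 -1 [232.4674 161.5975]
mouth corner px -1 1 [277.6872 161.6317]
mouth corner px 1 -1 [233.2824 204.2343]
mouth corner px 1 1 [276.8343 204.2604]
foot front px [254.3183 177.2799]
```

View pics/w8b.png

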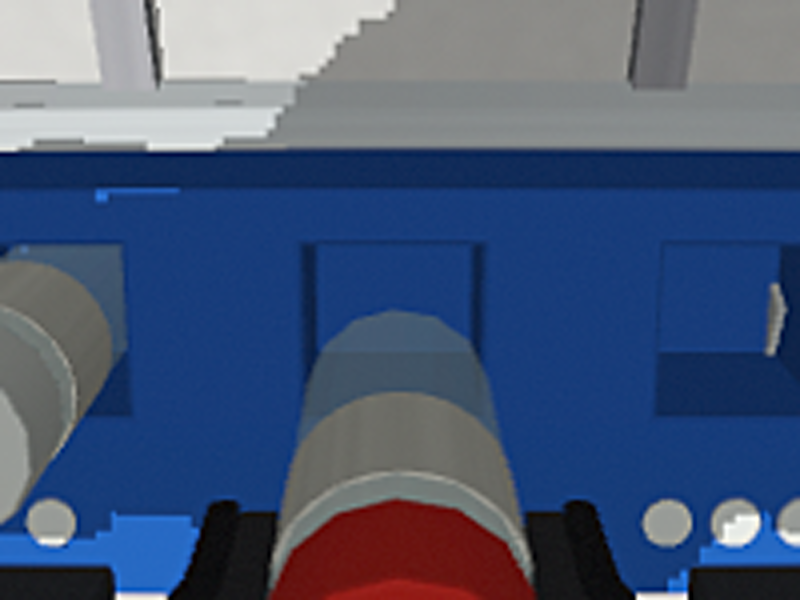

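The last view shows pocket 2's mouth corners at about (231.5,160.5) and (277,160.5), within 1 px of prediction, and the foot centred at (255,177). Small corrections applied, then inserting slowly.

Request:
{"name": "move_arm", "arguments": {
  "plan": [
    [[0.11, -0.02, 0.1], [0, 0.006, 0]],
    [[0, 0, 0.2], [0, 0, 0]],
    [[0, 0, 0.2], [0, 0, 0]],
    [[0, 0, 0.15], [0, 0, 0]],
    [[0, 0, 0.15], [0, 0, 0]],
    [[0, 0, 0.15], [0, 0, 0]],
    [[0, 0, 0.1], [0, 0, 0]],
    [[0, 0, 0], [0, 0, 0]]
  ]
}}

```text
time: 29.0
eef_pos: [0.5928, -0.0318, 0.1555]
tcp_rot: [[-0.906, -0.021, 0.424], [-0.019, 1.0, 0.009], [-0.424, -0.0, -0.906]]
wrist_force: [1.5, 0.1, -2.4]
grip_width: 0.0313
finger_force: 15.0
```

```bash
python3 -c "
from go import *
rel(2,.0,[.0008,0,.0793])"
```

```text
t 29.0 pos [ 0.5928 -0.0318  0.1555] target [ 0.6066 -0.0301  0.13  ] 
 shift units now-frame [-0.0438  0.0357  0.7253] turn units [-0.0003  0.0015  0.0005]
 target-frame shift [-0.0446  0.0355  0.7253] ZY euler(units) [ 0.0005  0.0015 -0.0003]
 F tool [-0.3669  0.0798  2.8631] M [-0.0475 -0.2588 -0.004 ] q [-0.3129  0.4918  1.9176  0.4229  0.3443 -2.2761] w 0.03132661842557017
```

Request:
{"name": "move_arm", "arguments": {
  "plan": [
    [[0, 0, 0.15], [0, 0, 0]],
    [[0, 0, 0.15], [0, 0, 0]],
    [[0, 0, 0.15], [0, 0, 0]],
    [[0, 0, 0.1], [0, 0, 0]],
    [[0, 0, 0.08], [0, 0, 0]],
    [[0, 0, 0.05], [0, 0, 0]],
    [[0, 0, 0], [0, 0, 0]]
  ]
}}

```text
time: 29.7
eef_pos: [0.6041, -0.0316, 0.1313]
tcp_rot: [[-0.905, -0.021, 0.424], [-0.02, 1.0, 0.008], [-0.424, -0.001, -0.906]]
wrist_force: [4.2, -1.6, -0.2]
grip_width: 0.0314
finger_force: 15.0
```

```bash
python3 -c "
from go import *
rel(2,.0,[.0008,0,.0793])"
```

```text
t 29.7 pos [ 0.6041 -0.0316  0.1313] target [ 0.6066 -0.0301  0.13  ] 
 shift units now-frame [-0.0427  0.0361  0.0563] turn units [-0.0006  0.002   0.0009]
 target-frame shift [-0.0427  0.0361  0.0563] ZY euler(units) [ 0.0009  0.002  -0.0006]
 F tool [-3.6702 -1.7175  1.8969] M [ 0.1098 -0.6282  0.0261] q [-0.3048  0.5481  1.9076  0.4755  0.2998 -2.3255] w 0.03135181940751261
```

Request:
{"name": "move_arm", "arguments": {
  "plan": [
    [[-0.03, 0.015, 0.04], [0, 0, 0]],
    [[0, 0, 0.05], [0, 0, 0]],
    [[0, 0, 0.03], [0, 0, 0]],
    [[0, 0, 0], [0, 0, 0]]
  ]
}}

```text
time: 30.1
eef_pos: [0.6062, -0.0314, 0.1293]
tcp_rot: [[-0.905, -0.021, 0.425], [-0.02, 1.0, 0.007], [-0.425, -0.002, -0.905]]
wrist_force: [-7.3, -4.0, 16.9]
grip_width: 0.0312
finger_force: 15.0
```

```bash
python3 -c "
from go import *
rel(2,.0,[.0008,0,.0793])"
```

```text
t 30.1 pos [ 0.6062 -0.0314  0.1293] target [ 0.6066 -0.0301  0.13  ] 
 shift units now-frame [-0.016   0.0337 -0.0117] turn units [-0.0022  0.0038  0.0017]
 target-frame shift [-0.0159  0.0337 -0.0117] ZY euler(units) [ 0.0017  0.0038 -0.0022]
 F tool [ -0.4991  -3.8493 -18.4791] M [ 0.7199 -0.0152  0.0283] q [-0.3027  0.5537  1.9048  0.4777  0.2947 -2.3266] w 0.03124055169576038
```

Bottomed at the expected depth with 18 N. Release and retreat along the pocket axis.

Request:
{"name": "move_arm", "arguments": {
  "plan": [
    [[0, 0.03, -0.05], [0, 0, 0]],
    [[0, 0, 0], [0, 0, 0]],
    [[0, 0, 0], [0, 0, 0]],
    [[0, 0, 0], [0, 0, 0]],
    [[0, 0, 0], [0, 0, 0]],
    [[0, 0, -0.3], [0, 0, 0]],
    [[0, 0, -0.7], [0, 0, 0]],
    [[0, 0, -1], [0, 0, 0]],
    [[0, 0, -1], [0, 0, 0]],
    [[0, 0, -0.5], [0, 0, 0]]
  ],
  "hand": 0.2
}}

```text
time: 31.1
eef_pos: [0.5457, -0.0308, 0.2592]
tcp_rot: [[-0.905, -0.021, 0.426], [-0.02, 1.0, 0.007], [-0.426, -0.002, -0.905]]
wrist_force: [0.6, -0.7, -0.3]
grip_width: 0.0521
finger_force: 0.0
```

```bash
python3 - <<'E'
from h import *
s=env.observe();c=cam("wrist",s);im=read_camera("wrist");cv2.imwrite("pics/w9.png",im)
print(s["time"],s["eef_pos"],s["tcp_rot"],s["grip_width"])
print([b for b in blobs(im,[0,150,60],[8,255,255],300)])
# expected cap-top pixel when home
from go import P,RK,floor
print(proj(c,floor(2)+RK@[0,0,.110]), proj(c,floor(2)+RK@[0,0,.115]))
for k in(-1,0,1):
  print(proj(c,floor(2)+RK@[.016*k,0,.110]))
R=s["tcp_rot"];print("to blue", np.array([.5635,.3037,.26])-s["eef_pos"])
E
```

```text
31.1 [ 0.5457 -0.0308  0.2592] [[-0.9046 -0.0214  0.4257]
 [-0.0201  0.9998  0.0075]
 [-0.4258 -0.0018 -0.9048]] 0.052110180242298354
[(np.int32(1244), array([254.5, 179.5]), array([236, 159,  38,  42], dtype=int32))]
[253.9776 186.1495] [253.9403 187.9348]
[253.9653 166.9283]
[253.9776 186.1495]
[253.9905 204.7408]
to blue [0.0178 0.3345 0.0008]
```

Request:
{"name": "move_arm", "arguments": {
  "plan": [
    [[0, 0, 0], [0, 0.187, 0]],
    [[0, 0, 0], [0, 0.187, 0]],
    [[0, 0, 0], [0, 0.185, 0]],
    [[0, 0, 0], [0, 0, -0.18]],
    [[0, 0, 0], [0, 0, -0.18]],
    [[0, 0, 0], [0, 0, -0.18]],
    [[0, 0, 0], [0, 0, -0.18]],
    [[-0.557, 0.743, 0], [0, 0, 0]],
    [[-0.557, 0.743, 0], [0, 0, 0]],
    [[-0.557, 0.743, 0], [0, 0, 0]],
    [[-0.557, 0.743, 0], [0, 0, 0]],
    [[-0.557, 0.743, 0], [0, 0, 0]],
    [[-0.557, 0.743, 0], [0, 0, 0]],
    [[-0.557, 0.743, 0], [0, 0, 0]],
    [[-0.557, 0.743, 0], [0, 0, 0]],
    [[-0.557, 0.743, 0], [0, 0, 0]],
    [[0, 0, 0], [0, 0, 0]],
    [[0, 0, 0], [0, 0, 0]]
  ],
  "hand": 0.4
}}

```text
time: 32.95
eef_pos: [0.5646, 0.3035, 0.2552]
tcp_rot: [[-0.832, -0.555, -0.003], [-0.555, 0.832, -0.001], [0.004, 0.001, -1.0]]
wrist_force: [-0.8, -0.2, 1.1]
grip_width: 0.061
finger_force: 0.0
```

```bash
python3 caps.py w10 | grep -v green
```

```text
32.95 [0.5646 0.3035 0.2552] [-0.8316 -0.5554  0.0037] [ 0.3193  0.5265  1.3596 -0.0002  1.2593 -1.8402]
yellow 1187 [360.7 176.7] [341 158  41  39] P [0.5106 0.3811 0.117 ] tool [0.0326 2.3593 3.4565]
blue 1467 [13.1 74.9] [ 0 41 39 78] P [0.603  0.0779 0.117 ] tool [ 2.3222 -5.226   3.4591]
blue 1097 [255.9 177.9] [239 159  35  39] P [0.5635 0.304  0.117 ] tool [0.0034 0.0217 3.4546]
```

Request:
{"name": "move_arm", "arguments": {
  "plan": [
    [[0, 0.02, 0.5], [0, 0, 0]],
    [[0, 0, 0.9], [0, 0, 0]],
    [[0, 0, 0.9], [0, 0, 0]],
    [[0, 0, 0.9], [0, 0, 0]],
    [[0, 0, 0.8], [0, 0, 0]],
    [[0, 0, 0], [0, 0, 0]],
    [[0, 0, 0], [0, 0, 0]]
  ]
}}

```text
time: 33.7
eef_pos: [0.5647, 0.3025, 0.096]
tcp_rot: [[-0.834, -0.552, -0.003], [-0.552, 0.834, -0.001], [0.003, 0.001, -1.0]]
wrist_force: [0.3, 0.9, 0.8]
grip_width: 0.0609
finger_force: 0.0
```

Request:
{"name": "move_arm", "arguments": {
  "plan": [
    [[0, 0, 0], [0, 0, 0]],
    [[0, 0, 0], [0, 0, 0]],
    [[0, 0, 0], [0, 0, 0]],
    [[0, 0, 0], [0, 0, 0]],
    [[0, 0, 0], [0, 0, 0]],
    [[0, 0, 0], [0, 0, 0]],
    [[0, 0, 0], [0, 0, 0]]
  ],
  "hand": -1,
  "grip_force": 15
}}

```text
time: 34.4
eef_pos: [0.5649, 0.304, 0.0966]
tcp_rot: [[-0.833, -0.554, -0.001], [-0.554, 0.833, 0.0], [0.001, 0.001, -1.0]]
wrist_force: [-0.0, -0.2, 5.7]
grip_width: 0.0314
finger_force: 15.0
```

Request:
{"name": "move_arm", "arguments": {
  "plan": [
    [[0, 0, -0.5], [0, 0, 0]],
    [[0, 0, -0.7], [0, 0, 0]],
    [[0, 0, -0.95], [0, 0, 0]],
    [[0, 0, -0.95], [0, 0, 0]],
    [[0, 0, -0.9], [0, 0, 0]],
    [[0, 0, 0], [0, 0, 0]],
    [[0, 0, 0], [0, 0, 0]]
  ]
}}

```text
time: 35.1
eef_pos: [0.5647, 0.3038, 0.2561]
tcp_rot: [[-0.833, -0.554, -0.002], [-0.554, 0.833, 0.0], [0.001, 0.001, -1.0]]
wrist_force: [-1.5, -0.3, -1.3]
grip_width: 0.0315
finger_force: 15.0
```

```bash
python3 - <<'E'
from go import *
rel(3,.07,[.0008,0,.0816])
s=env.observe();c=cam("wrist",s);im=read_camera("wrist");cv2.imwrite("pics/w11.png",im)
g=cv2.cvtColor(im,cv2.COLOR_BGR2GRAY);print("foot rows165-185",g[165:186,255].tolist());print("cap rows215-250",g[215:250,255].tolist());print("lat row195 225..",g[195,225:290].tolist())
R=s["tcp_rot"];p=s["eef_pos"]
for z in (.0816,-.0064,-.0284): print(z,[proj(c,p+R@[x,0,z])[1].round(1) for x in (.014,.016,.018,.020)])
print(max(blobs(im,[105,150,50],[125,255,255],300),key=lambda b:b[1][1]))
E
```

```text
t 35.1 pos [0.5647 0.3038 0.2561] target [0.575  0.0389 0.1957] 
 shift units now-frame [ 3.4504 -5.6574  1.5076] turn units [ 0.1581 -0.5427  0.7087]
 target-frame shift [ 0.531  -6.6252  1.4176] ZY euler(units) [ 0.7203 -0.5579  0.0003]
 F tool [1.3618 0.5787 1.264 ] M [-0.0339 -0.1366  0.0376] q [ 0.3193  0.5249  1.3598  0.0008  1.2586 -1.8389] w 0.03152677435569129
foot rows165-185 [85, 85, 85, 85, 85, 84, 84, 85, 86, 89, 80, 62, 53, 64, 110, 108, 105, 105, 110, 114, 116]
cap rows215-250 [100, 100, 97, 121, 143, 139, 139, 140, 141, 147, 114, 30, 33, 39, 38, 38, 38, 37, 40, 37, 38, 38, 38, 39, 38, 37, 39, 40, 37, 39, 48, 59, 55, 53, 54]
lat row195 225.. [23, 23, 24, 26, 24, 26, 24, 24, 17, 55, 69, 70, 72, 74, 77, 79, 82, 84, 85, 87, 88, 89, 88, 89, 98, 112, 117, 117, 116, 116, 116, 117, 119, 119, 119, 119, 119, 119, 119, 120, 121, 119, 119, 119, 118, 118, 119, 118, 117, 116, 115, 113, 108, 90, 83, 85, 80, 74, 80, 86, 88, 89, 94, 96, 99]
0.0816 [np.float64(179.6), np.float64(176.9), np.float64(174.2), np.float64(171.5)]
-0.0064 [np.float64(229.1), np.float64(225.1), np.float64(221.2), np.float64(217.2)]
-0.0284 [np.float64(250.6), np.float64(246.2), np.float64(241.8), np.float64(237.2)]
(np.int32(2620), array([255.9, 251.1]), array([219, 226,  74,  45], dtype=int32))
```

Request:
{"name": "move_arm", "arguments": {
  "plan": [
    [[0.383, -0.629, 0], [0, 0, 0]],
    [[0.383, -0.629, 0], [0, 0, 0]],
    [[0.383, -0.629, 0], [0, 0, 0]],
    [[0.383, -0.629, 0], [0, 0, 0]],
    [[0.383, -0.629, 0], [0, 0, 0]],
    [[0.383, -0.629, 0], [0, 0, 0]],
    [[0.383, -0.629, 0], [0, 0, 0]],
    [[0.383, -0.629, 0], [0, 0, 0]],
    [[0.383, -0.629, 0], [0, 0, 0]],
    [[0, 0, 0], [0, 0, 0.18]],
    [[0, 0, 0], [0, 0, 0.18]],
    [[0, 0, 0], [0, 0, 0.18]],
    [[0, 0, 0], [0, 0, 0.18]],
    [[0, 0, 0], [0, -0.186, 0]],
    [[0, 0, 0], [0, -0.186, 0]],
    [[0, 0, 0], [0, -0.186, 0]],
    [[0, 0, 0], [0, 0, 0]],
    [[0, 0, 0], [0, 0, 0]]
  ]
}}

```text
time: 36.95
eef_pos: [0.5745, 0.0389, 0.2544]
tcp_rot: [[-0.909, -0.021, 0.417], [-0.019, 1.0, 0.01], [-0.417, 0.001, -0.909]]
wrist_force: [0.9, 0.4, -0.4]
grip_width: 0.0317
finger_force: 15.0
```

```bash
python3 -c "
from go import *
rel(3,.07,[-.0003,.0006,.0816])"
```

```text
t 36.95 pos [0.5745 0.0389 0.2544] target [0.5736 0.0387 0.195 ] 
 shift units now-frame [ 0.6403 -0.0079  1.3396] turn units [ 0.0013 -0.0078 -0.    ]
 target-frame shift [ 0.6485 -0.0066  1.3356] ZY euler(units) [-0.     -0.0078  0.0013]
 F tool [-0.6955  0.3766  0.7598] M [-0.0855  0.1679  0.1343] q [-0.1683  0.3006  1.8538  0.1479  0.5689 -1.8679] w 0.03170573343654955
```

Request:
{"name": "move_arm", "arguments": {
  "plan": [
    [[0.32, -0.008, 0.2], [0, -0.008, 0]],
    [[0.32, 0, 0.4], [0, 0, 0]],
    [[0, 0, 0.4], [0, 0, 0]],
    [[0, 0, 0.34], [0, 0, 0]],
    [[0, 0, 0], [0, 0, 0]],
    [[0, 0, 0], [0, 0, 0]]
  ]
}}

```text
time: 37.55
eef_pos: [0.5767, 0.0384, 0.1965]
tcp_rot: [[-0.904, -0.022, 0.428], [-0.02, 1.0, 0.009], [-0.428, 0.0, -0.904]]
wrist_force: [0.3, -0.0, -1.0]
grip_width: 0.0314
finger_force: 15.0
```

```bash
python3 - <<'E'
from go import *
rel(3,.05,[-.0003,.0006,.0816])
s=env.observe();c=cam('wrist',s);R=s["tcp_rot"]
im=read_camera('wrist');cv2.imwrite('pics/w12.png',im)
for x,y in ((-1,-1),(-1,1)): print('mouth corner px',x,y,proj(c,floor(3)+RK@[.0175*x,.0175*y,.045]))
print('foot front',proj(c,s['eef_pos']+R@[.0157,0.0006,.0816]))
w8=cv2.imread("pics/w8.png")
for n,i in (("w8",w8),("w12",im)):
    g=cv2.cvtColor(i,cv2.COLOR_BGR2GRAY).astype(float)
    print(n,"row profile (cols 245-265) 150..180",g[150:182,245:265].mean(1).astype(int).tolist())
    print(" col profile rows165-169, 222..290",g[165:170,222:290].mean(0).astype(int).tolist())
    print(" foot row190 lat",g[190,222:290].astype(int).tolist())
E
```

```text
t 37.55 pos [0.5767 0.0384 0.1965] target [0.5821 0.0388 0.1769] 
 shift units now-frame [0.0881 0.007  0.5008] turn units [0.0006 0.0075 0.0011]
 target-frame shift [0.0852 0.0072 0.5013] ZY euler(units) [0.0011 0.0075 0.0006]
 F tool [ 0.1431 -0.0456  1.0501] M [-0.1197  0.1857  0.0723] q [-0.1696  0.399   1.9227  0.2144  0.3929 -1.9427] w 0.03140113685802796
mouth corner px -1 -1 [233.0641 162.8024]
mouth corner px -1 1 [278.006 162.817]
foot front [255.1736 177.9443]
w8 row profile (cols 245-265) 150..180 [55, 56, 56, 56, 56, 56, 56, 55, 56, 57, 45, 52, 56, 56, 55, 56, 56, 56, 56, 55, 56, 56, 56, 55, 56, 56, 54, 56, 71, 85, 87, 86]
 col profile rows165-169, 222..290 [55, 56, 56, 56, 56, 55, 56, 55, 52, 41, 33, 31, 35, 51, 57, 55, 56, 56, 55, 56, 55, 56, 56, 55, 56, 55, 56, 56, 56, 55, 56, 56, 55, 56, 55, 55, 55, 56, 56, 55, 56, 56, 56, 56, 55, 56, 56, 56, 55, 55, 57, 50, 36, 31, 36, 48, 55, 57, 56, 56, 56, 56, 56, 56, 56, 56, 55, 56]
 foot row190 lat [57, 58, 58, 58, 55, 57, 55, 58, 56, 46, 35, 31, 35, 69, 78, 79, 78, 78, 79, 79, 80, 81, 80, 80, 81, 80, 81, 80, 80, 80, 81, 79, 80
[... 208 characters left out ...]
5, 55, 55, 56, 57, 45, 52, 56, 56, 55, 55, 56, 55, 55, 55, 56, 55, 55, 56, 56, 55, 54, 59, 77, 83, 86]
 col profile rows165-169, 222..290 [55, 55, 55, 56, 56, 55, 56, 56, 54, 48, 38, 31, 32, 43, 55, 56, 57, 56, 55, 56, 56, 56, 55, 56, 55, 55, 55, 55, 55, 55, 56, 56, 55, 56, 55, 55, 56, 55, 55, 55, 56, 56, 54, 55, 56, 56, 56, 55, 56, 56, 57, 53, 40, 30, 34, 45, 53, 56, 56, 55, 55, 56, 55, 56, 55, 55, 55, 55]
 foot row190 lat [56, 56, 55, 58, 56, 56, 57, 56, 56, 51, 43, 34, 29, 38, 70, 80, 77, 78, 77, 78, 80, 79, 80, 80, 80, 81, 79, 79, 80, 81, 79, 80, 79, 81, 80, 80, 80, 79, 79, 78, 79, 79, 80, 78, 77, 78, 78, 78, 76, 76, 77, 76, 75, 61, 44, 44, 54, 57, 55, 57, 55, 56, 54, 56, 56, 56, 56, 57]
```

Request:
{"name": "move_arm", "arguments": {
  "plan": [
    [[0.085, -0.02, 0.1], [0, 0.007, 0]],
    [[0, 0, 0.2], [0, 0, 0]],
    [[0, 0, 0.2], [0, 0, 0]],
    [[0, 0, 0.15], [0, 0, 0]],
    [[0, 0, 0.15], [0, 0, 0]],
    [[0, 0, 0.15], [0, 0, 0]],
    [[0, 0, 0.1], [0, 0, 0]],
    [[0, 0, 0], [0, 0, 0]]
  ]
}}

```text
time: 38.4
eef_pos: [0.5902, 0.038, 0.1565]
tcp_rot: [[-0.906, -0.021, 0.423], [-0.019, 1.0, 0.009], [-0.423, 0.0, -0.906]]
wrist_force: [0.7, 0.6, -0.6]
grip_width: 0.0317
finger_force: 15.0
```

```bash
python3 -c "
from go import *
rel(3,.0,[-.0003,.0006,.0816])"
```

```text
t 38.4 pos [0.5902 0.038  0.1565] target [0.6032 0.0393 0.1316] 
 shift units now-frame [-0.0308  0.0252  0.7016] turn units [0.0003 0.0002 0.0006]
 target-frame shift [-0.0309  0.0254  0.7015] ZY euler(units) [0.0006 0.0002 0.0003]
 F tool [-0.365   0.5409  0.8349] M [-0.0278  0.0054  0.017 ] q [-0.1647  0.4876  1.9219  0.2577  0.3119 -1.9856] w 0.03170004664711842
```

Entered the pocket with no force. Going to the floor.

Request:
{"name": "move_arm", "arguments": {
  "plan": [
    [[0, 0, 0.15], [0, 0, 0]],
    [[0, 0, 0.15], [0, 0, 0]],
    [[0, 0, 0.15], [0, 0, 0]],
    [[0, 0, 0.12], [0, 0, 0]],
    [[0, 0, 0.08], [0, 0, 0]],
    [[0, 0, 0.05], [0, 0, 0]],
    [[0, 0, 0.04], [0, 0, 0]],
    [[0, 0, 0], [0, 0, 0]]
  ]
}}

```text
time: 39.2
eef_pos: [0.6025, 0.0383, 0.1321]
tcp_rot: [[-0.905, -0.022, 0.425], [-0.02, 1.0, 0.009], [-0.425, -0.001, -0.905]]
wrist_force: [-6.3, -1.1, 13.8]
grip_width: 0.0315
finger_force: 15.1
```

```bash
python3 -c "
from go import *
rel(3,.0,[-.0003,.0006,.0816])"
```

```text
t 39.2 pos [0.6025 0.0383 0.1321] target [0.6032 0.0393 0.1316] 
 shift units now-frame [-0.0111  0.0242  0.0202] turn units [-0.0002  0.0039  0.0012]
 target-frame shift [-0.0112  0.0242  0.0201] ZY euler(units) [ 0.0012  0.0039 -0.0002]
 F tool [ -0.099   -0.9248 -15.1863] M [0.0448 0.1958 0.037 ] q [-0.1598  0.5452  1.9119  0.2984  0.2624 -2.0244] w 0.03145098599898778
```

Request:
{"name": "move_arm", "arguments": {
  "plan": [
    [[0, 0, 0.04], [0, 0, 0]],
    [[0, 0, 0], [0, 0, 0]],
    [[0, 0, 0], [0, 0, 0]]
  ]
}}

```text
time: 39.5
eef_pos: [0.6031, 0.0383, 0.131]
tcp_rot: [[-0.905, -0.022, 0.426], [-0.02, 1.0, 0.009], [-0.426, -0.001, -0.905]]
wrist_force: [-8.0, -0.6, 16.2]
grip_width: 0.0313
finger_force: 15.0
```

```bash
python3 -c "
from go import *
rel(3,.0,[-.0003,.0006,.0816])"
```

```text
t 39.5 pos [0.6031 0.0383 0.131 ] target [0.6032 0.0393 0.1316] 
 shift units now-frame [-0.0077  0.0247 -0.0129] turn units [-0.0003  0.0045  0.0013]
 target-frame shift [-0.0077  0.0247 -0.0129] ZY euler(units) [ 0.0013  0.0045 -0.0003]
 F tool [  0.3204  -0.4819 -18.0489] M [0.0838 0.2404 0.0579] q [-0.1596  0.548   1.9113  0.3009  0.2599 -2.0267] w 0.031318941709332984
```

Bottomed: the force saturates near 18 N, where the pads slip, at the expected depth. Release, retreat, and check with cameras.

Request:
{"name": "move_arm", "arguments": {
  "plan": [
    [[0, 0, -0.04], [0, 0, 0]],
    [[0, 0, 0], [0, 0, 0]],
    [[0, 0, 0], [0, 0, 0]],
    [[0, 0, 0], [0, 0, 0]],
    [[0, 0, 0], [0, 0, 0]],
    [[0, 0, -0.3], [0, 0, 0]],
    [[0, 0, -0.7], [0, 0, 0]],
    [[0, 0, -1], [0, 0, 0]],
    [[0, 0, -1], [0, 0, 0]],
    [[0, 0, -1], [0, 0, 0]],
    [[0, 0, -1], [0, 0, 0]],
    [[0, 0, 0], [0, 0, 0]],
    [[0, 0, 0], [0, 0, 0]]
  ],
  "hand": 0.2
}}

```text
time: 40.8
eef_pos: [0.5176, 0.0365, 0.3129]
tcp_rot: [[-0.905, -0.021, 0.425], [-0.02, 1.0, 0.008], [-0.426, -0.001, -0.905]]
wrist_force: [0.0, 0.3, 0.2]
grip_width: 0.052
finger_force: 0.0
```

```bash
python3 - <<'E'
from go import *
s=env.observe();c=cam("wrist",s);im=read_camera("wrist");cv2.imwrite("pics/w13.png",im)
print(s["time"],s["eef_pos"],s["grip_width"])
sd=read_camera("side");tp=read_camera("top");cv2.imwrite("pics/s13.png",sd);cv2.imwrite("pics/t13.png",tp)
cs,ct=cam("side"),cam("top")
m=lambda n,h:floor(n)+RK@[0,0,h]
print("wrist red",[b for b in blobs(im,[0,150,60],[8,255,255],300)],"exp top",proj(c,m(2,.11)))
print("wrist blue",[b for b in blobs(im,[105,150,50],[125,255,255],300)],"exp top",proj(c,m(3,.11)))
for k,i,cc in(("side",sd,cs),("top",tp,ct)):
    print(k,"red",[(b[0],b[1]) for b in blobs(i,[0,150,60],[8,255,255],15)],"exp cap mid",proj(cc,m(2,.099)),"ref tube cap",proj(cc,m(1,.099)),"exp blue",proj(cc,m(3,.099)))
# white cap of ref tube vs red top edges in the wrist picture: low-saturation blob
h=blobs(im,[0,0,110],[179,60,255],200);print([(b[0],b[1],b[2].tolist()) for b in h if b[1][1]<260])
# rack: compare outline shift
E
```

```text
40.8 [0.5176 0.0365 0.3129] 0.05197726242593149
wrist red [(np.int32(857), array([186.8, 165. ]), array([170, 149,  34,  33], dtype=int32))] exp top [185.2793 170.3378]
wrist blue [(np.int32(10498), array([205.2, 164.9]), array([100, 127, 191,  76], dtype=int32))] exp top [256.4059 170.2972]
side red [(np.int32(24), array([257.2, 132.8])), (np.int32(46), array([230.5, 178. ]))] exp cap mid [228.1338 177.7005] ref tube cap [240.0954 166.8807] exp blue [215.0835 189.5167]
top red [(np.int32(68), array([351.4, 137.5])), (np.int32(54), array([245.1, 168.2]))] exp cap mid [245.1842 167.3002] ref tube cap [266.9274 166.5975] exp blue [223.3817 168.0202]
[(np.int32(895), array([23. , 46.9]), [0, 36, 59, 32]), (np.int32(20348), array([203.1, 137.5]), [65, 60, 243, 211]), (np.int32(2470), array([483.2,  99.1]), [438, 63, 74, 70]), (np.int32(1072), array([ 35.4, 115.9]), [1, 87, 57, 45]), (np.int32(949), array([117.2, 166.8]), [99, 145, 41, 41]), (np.int32(987), array([496.9, 189.1]), [476, 163, 36, 63]), (np.int32(301), array([ 18.7, 257.7]), [6, 252, 31, 15])]
```

```bash
python3 - <<'E'
from go import *
im=cv2.imread("pics/w13.png");hs=cv2.cvtColor(im,cv2.COLOR_BGR2HSV)
print("red col187 rows140-190",hs[140:190:2,187].tolist());print("blue col257",hs[140:190:2,257].tolist())
print("blue row170 cols 232..282",hs[170,232:284:2].tolist());print("red row170 cols162..212",hs[170,162:214:2].tolist())
t0,t=cv2.imread("pics/t4.png"),cv2.imread("pics/t13.png")
for nm,lo,hi in(("y",[22,150,90],[32,255,255]),("g",[50,120,60],[85,255,255])):
    print(nm,[b[1] for b in blobs(t0,lo,hi)],[b[1] for b in blobs(t,lo,hi)])
s0,s=cv2.imread("pics/s4.png"),cv2.imread("pics/s13.png")
print("rack side",[(b[0],b[2].tolist()) for b in blobs(s0,[105,120,60],[125,255,255],100)],[(b[0],b[2].tolist()) for b in blobs(s,[105,120,60],[125,255,255],100)])
E
```

```text
red col187 rows140-190 [[109, 209, 116], [109, 224, 90], [23, 20, 102], [34, 16, 130], [1, 108, 104], [1, 228, 102], [1, 215, 146], [1, 213, 147], [1, 215, 146], [2, 218, 146], [1, 213, 146], [0, 211, 146], [1, 220, 146], [1, 217, 146], [1, 222, 145], [1, 211, 146], [1, 216, 145], [1, 217, 146], [1, 216, 145], [1, 216, 145], [2, 222, 146], [163, 150, 114], [107, 208, 206], [107, 224, 198], [10, 4, 190]]
blue col257 [[109, 220, 118], [83, 10, 107], [34, 18, 111], [27, 19, 121], [98, 33, 115], [108, 237, 86], [109, 199, 109], [109, 206, 125], [109, 201, 123], [109, 207, 123], [109, 204, 124], [108, 209, 123], [109, 207, 123], [109, 207, 123], [109, 209, 122], [109, 209, 122], [109, 207, 122], [109, 205, 122], [109, 207, 122], [109, 207, 123], [109, 209, 121], [108, 213, 121], [109, 211, 121], [23, 16, 186], [38, 4, 240]]
blue row170 cols 232..282 [[109, 207, 122], [109, 207, 122], [109, 201, 123], [109, 205, 123], [109, 209, 110], [109, 209, 122], [109, 207, 122], [109, 203, 123], [109, 209, 121], [109, 205, 122], [109, 207, 122], [109, 207, 122], [109, 205, 122], [109, 207, 122], [109
[... 682 characters left out ...]
 [array([147.5, 152.8]), array([123.7, 177. ]), array([261.6, 217.9])] [array([147.6, 153.1]), array([123.8, 177. ]), array([261.6, 217.8])]
rack side [(np.int32(2523), [183, 0, 36, 113]), (np.int32(3224), [241, 0, 62, 89]), (np.int32(672), [304, 0, 24, 91]), (np.int32(540), [297, 72, 25, 58]), (np.int32(435), [222, 83, 17, 35]), (np.int32(466), [276, 92, 21, 36]), (np.int32(487), [497, 115, 15, 59]), (np.int32(1832), [183, 163, 67, 64]), (np.int32(226), [157, 251, 17, 17])] [(np.int32(7505), [183, 0, 102, 114]), (np.int32(159), [304, 48, 7, 44]), (np.int32(520), [301, 72, 21, 58]), (np.int32(393), [276, 93, 21, 35]), (np.int32(494), [497, 115, 15, 59]), (np.int32(1430), [184, 163, 66, 64])]
```

Red and blue caps sit at equal heights, at the expected home positions. The rack, the yellow and green tubes, the flask and the screwdriver have not moved. Handing in.

```bash
python3 -c "
from cell import env
print(env.job_done())"
```

```text
the job is handed in; nothing more can be done
None
```

The job is done and handed in at about 41 s of the 72 s limit: I wound the rack fully out to its stop with the crank, then set the red tube home in pocket two and the blue tube home in pocket three. The yellow and green tubes did not move; of the bystanders, only the flask and screwdriver were re-checked, and they had not moved either.

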